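Refit the drop rod of the cone penetrometer

ROBOT

A 6-joint arm with a two-finger parallel gripper is mounted at the origin on a cart in front of the work surface, level with it; the furniture and walls round the work are solid. World frame = base frame: x ahead of the robot, y to its left, z up, the work surface at z = 0. Lengths are in m, angles in rad, forces in N, time in s.
With the tool pointing down it reaches from about 0.3 to 0.85 m from the base axis. Payload 4.2 kg.
Tool frame: the origin (TCP) lies on the mounting face of the last link; the fingertips stand 191 mm ahead of it and the grasp point (between the pads) lies 172 mm ahead of it; z points along the fingers, y is the direction in which the jaws open and shut (so a half turn about z gives the same grasp; the last joint's range is limited). The gripper opens to 91 mm and grips with 3 to 60 N. Pads are 32 mm wide; open, the fingers measure 118 mm over their backs; the gripper's body (76 mm by 178 mm) begins 60 mm behind the grasp point.
Start: joints at [-1.217, 0.32, 1.565, -0, 1.257, -0.02], TCP at [0.21, -0.535, 0.405] pointing down, gripper open.
Joint ranges: [-3.11, 3.11], [-0.84, 2.01], [0.21, 2.61], [-1.34, 4.49], [0.05, 2.63], [-2.56, 2.56]. Speed limits (rad/s): [2.57, 2.57, 3.14, 3.14, 3.14, 3.14].

INTERFACE

Orientations are given as [roll, pitch, yaw] about the fixed x, y, z axes, in that order (R = Rz(yaw) Ry(pitch) Rx(roll)).
In Python, from bench import state, camera, finish_job gives the robot as it stands.
- The arm moves only by the shell command python3 -m creep 'ROWS' [FORCE]. ROWS is JSON, a list of rows, each an object with "linear": the shift along the tool's x, y, z in cm, a list of three; "dr": the turn, a rotation vector about the tool's x, y, z in rad, a list of three; "fingers": the closure in counts, from 0 (fully open) to 255 (shut). In form: [{"linear": [tx, ty, tz], "dr": [ax, ay, az], "fingers": fingers}, ...]. A call has 1 to 5 rows; each row shifts and turns the commanded pose from where the row before left it, along the tool's axes as they then stand; what a row does not reach is not made up. A row lasts 1/10 s, in which the tool goes at most 50 mm and 8.59 degrees, less where a joint would pass 70% of its speed; a pose out of reach is approached as far as the arm can. A call with a gripper value outside its range is refused whole. The fingers move at their own pace and stop on an object; FORCE is the grip in N (left out, the last holds). Time passes only in rows, so rows that do not move let the fingers close. It gives the time, the measured TCP pose, the force and the opening at its end, in the units of the state.
- state(): the state, without advancing time (a new reading comes with each control period).
- camera(name): name is "scene" or "top" or "wrist"; returns a dict with "pixels" (400x640x3 uint8, red, green, blue), "fx", "fy", "cx", "cy" (pixels), "rvec" (rotation vector, rad) and "tvec" (3), from world to camera coordinates, as OpenCV has them. Camera axes: x right, y down, z forward; pixel columns grow to the right and rows downward; lengths in m; the calibration is good to about 2 mm. A picture is of the moment at which its call begins. There is no depth.
- finish_job(): hands the job in, once; it reports no verdict.
The state is a dict: "clock": time; "joint_positions": joint angles; "joint_velocities": joint speeds; "effort": joint torques, N m; "eef_pos": TCP position; "ee_rot": TCP orientation; "wrist_force": force on the tool from outside, world axes, zero at the start; "moment": the same for the moment, N m; "gripper_width": opening from 0.0 (shut) to 1.0 (fully open).
Only numpy, scipy, OpenCV 4.12 (cv2) and the standard library are available. Lean on these libraries where they do the work, as an engineer would, in place of code of your own. Each camera call takes 0.05 s, during which the arm holds its last target.

TASK

The cone penetrometer is being put back together after cleaning: seat the loose brass guide bush in the open pocket of its upper arm, spigot down and knurled collar up, until its flange lies flat on the arm, and let go of it. Then take the drop rod by its head out of the stand and thread it point down through that bush and on through the brass guide of the lower arm, until its point is about 10 mm above the glass plate. Finish still holding the rod like that, for a colleague to tighten the thumb screw: the point must never touch the glass, and leave the bottles, jar and beaker standing where they are.

Things in the scene. Friction and masses are not known exactly. Their poses are not given: they have to be found in the camera images.
- penetrometer: bench cone penetrometer, fixed: grey base 185 x 130 x 18 mm, steel column 206 mm tall, two grey arms reaching over a round glass plate. Origin: on the drop axis (vertical through pocket, lower guide and glass centre) at bench level; z up, x to the column's axis, 88 mm away. Lower arm 51-77 mm above the bench, upper arm 101-127 mm at the column, 108-120 mm at the pocket's 44 mm boss
- upper_pocket (a point): centre of the open pocket in the upper arm, at the arm's top face, 120 mm above the bench: a round through bore of 21.5 mm diameter, 12 mm deep, with a 1.5 mm chamfer at the top; z up
- lower_guide (a point): centre of the top of the fixed brass guide in the lower arm, 74 mm above the bench: bore of 12 mm diameter, countersunk to 18 mm at the top, 20 mm long, so it ends 54 mm above the bench; z up
- glass_top (a point): centre of the top face of the clear glass plate (71 mm diameter) on the base, 22 mm above the bench, straight below the guides; z up
- guide_bush: loose brass bush, 31.5 mm tall, about 50 g, standing upright in the tray. Origin: centre of its spigot's underside; z along its axis to the collar. Spigot 20 mm diameter, 12 mm long, end tapered to 15 mm; flange 32 mm diameter, 12-16 mm above the origin; knurled collar 24 mm diameter, 16-31.5 mm, to grip it by; bore 12 mm diameter right through, countersunk to 17.5 mm at the top
- bush_flange (a point): centre of the underside of the bush's flange, 12 mm above the bush's origin; when the bush is seated it coincides with the centre of the pocket's mouth
- drop_rod: steel drop rod, 172 mm long, about 120 g, hanging point down in the stand. Origin: its point; z along its axis to the head. Cone from 3 to 10 mm diameter over the first 16 mm, then a shaft of 10 mm diameter; from 126 to 172 mm a dark knurled head of 18 mm diameter with a red band at its foot
- rod_stand: stand, fixed: steel base 75 x 120 mm, two posts, a white plate 40 x 104 mm with its top 136 mm above the bench; the rod hangs in the 12.8 mm hole at the plate's centre, head shoulder on the plate, point 10 mm above the bench. Dark post nuts 44 mm either side along y reach 140 mm. Origin: under the hole at bench level; z up
- parts_tray: shallow steel tray, fixed, 90 x 115 mm, rim 12 mm above the bench, floor 3 mm thick. Origin: centre of its underside; z up
- dropper_bottle_a: white bottle with screw cap, 50 mm diameter, 100 mm tall; origin at the centre of its underside; to be left alone
- dropper_bottle_b: second white bottle like it, 50 mm diameter, 100 mm tall; origin at the centre of its underside; to be left alone
- orange_jar: small jar with orange cap, 41 mm diameter, 53 mm tall; origin at the centre of its underside; to be left alone
- beaker_small: glass beaker, about 76 mm wide, 85 mm tall; origin at the centre of its underside; to be left alone
- glass_plate: the clear glass plate itself, 71 mm diameter, 4 mm thick, fixed; origin at the centre of its underside, 18 mm above the bench
Not all that is in view belongs to the job. Of the things shaped like the drop_rod, the steel one is meant.

How it is judged:
By the outcome, as a careful person would: the job done as asked, in the order asked, and still so for the second after the job is handed in, while the arm keeps its last pose, push and grip.
It also fails if it takes over 67 s, if anything falls off the work surface, if the arm or the gripper's body presses on something with over 40 N, if the wrist force passes 120 N, or if a joint passes its speed limit or range.

## Working session

There is one attempt and no reset: what is moved stays moved. The work goes in short steps, Python scripts to look and compute and a shell command to move; the robot and the scene stay as the last step left them, time stands still between calls to the robot, and variables do not carry over. Pictures are saved under pics/ and viewed, and the job is handed in when it is done.

```bash
ls; mkdir -p pics
python3 - <<'E'
from bench import state,camera
import cv2
print(state())
for n in ["scene","top","wrist"]:
    c=camera(n); cv2.imwrite(f"pics/{n}0.png",c["pixels"][:,:,::-1]); print(n,c["fx"],c["fy"],c["cx"],c["cy"],c["rvec"],c["tvec"])
E
```

```text
pics
{'clock': 0.0, 'joint_positions': array([-1.21704175e+00,  3.20311914e-01,  1.56567286e+00, -4.55328317e-06,
        1.25740856e+00, -2.00001899e-02]), 'joint_velocities': array([-0.00304182,  0.00021808,  0.00085723, -0.00097871,  0.00113837,
       -0.00171489]), 'effort': array([ 8.89452367e-04, -4.12459660e+01, -2.31968415e+01,  7.26185599e-02,
        4.58980550e-02, -1.61735711e-04]), 'eef_pos': array([ 0.2098834 , -0.53514958,  0.40391088]), 'ee_rot': array([-3.13979224e+00, -3.16834849e-05,  3.73756146e-01]), 'wrist_force': array([0.89045214, 0.05193196, 0.31925828]), 'moment': array([ 0.02254178,  0.01521866, -0.03684109]), 'gripper_width': 1.0007351018733341}
scene 466.5515348496848 466.5515348496848 305.56750591783845 202.63449579526625 [ 1.27191804 -2.16995386  1.01037488] [0.26420449 0.39919748 0.91075248]
top 362.92615614908334 362.92615614908334 324.67330823002067 195.22442549313277 [ 2.15783761 -2.17932174  0.08305369] [-0.01103483  0.53196977  1.08813031]
wrist 332.37854874442036 332.37854874442036 318.3677115044121 203.01250965295444 [-2.39959206  1.63891737  0.22756078] [-0.57401193 -0.02951889  0.3922331 ]
```

View pics/scene0.png

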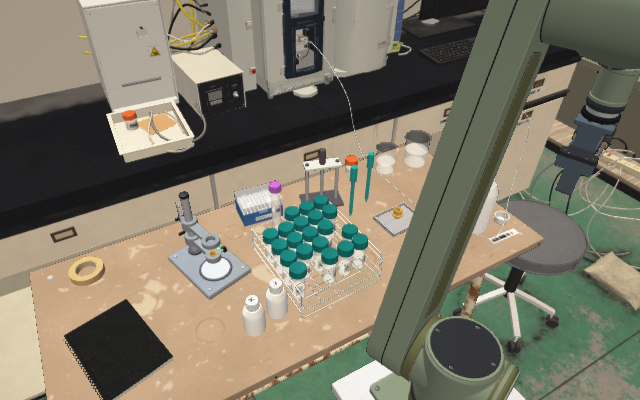

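View pics/top0.png

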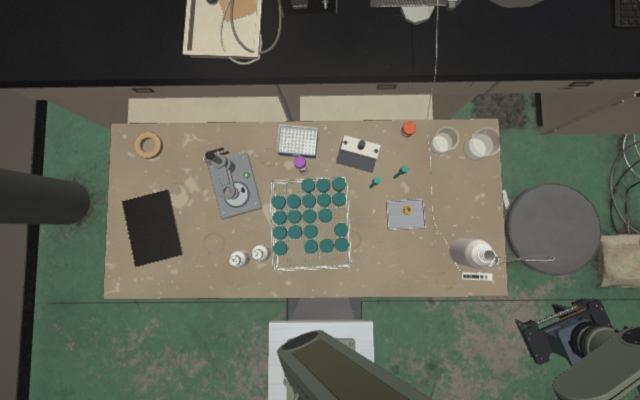

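View pics/wrist0.png

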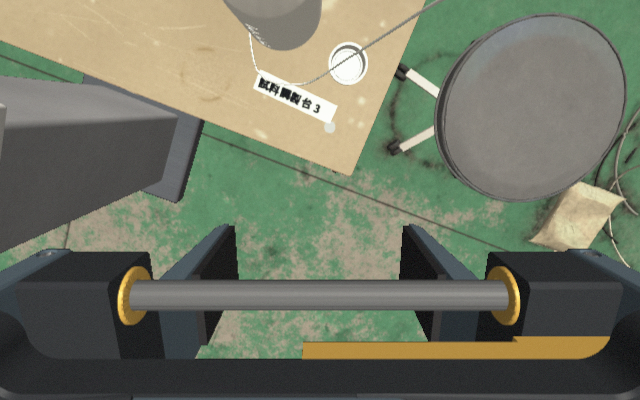

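```bash
cat > h.py <<'E'
import numpy as np,cv2
from bench import state,camera
def grab(n,out=None):
    c=camera(n)
    if out: cv2.imwrite("pics/"+out,c["pixels"][:,:,::-1])
    return c
def K(c): return np.array([[c["fx"],0,c["cx"]],[0,c["fy"],c["cy"]],[0,0,1.]])
def ray(c,u,v):
    R=cv2.Rodrigues(np.array(c["rvec"],float))[0]; t=np.array(c["tvec"],float)
    d=R.T@np.array([(u-c["cx"])/c["fx"],(v-c["cy"])/c["fy"],1.]); o=-R.T@t
    return o,d
def atz(c,u,v,z):
    o,d=ray(c,u,v); return o+d*(z-o[2])/d[2]
def proj(c,P):
    P=np.atleast_2d(np.array(P,float))
    return cv2.projectPoints(P,np.array(c["rvec"],float),np.array(c["tvec"],float),K(c),None)[0][:,0]
def tri(obs):
    A=np.zeros((3,3));b=np.zeros(3)
    for c,u,v in obs:
        o,d=ray(c,u,v); d/=np.linalg.norm(d); M=np.eye(3)-np.outer(d,d); A+=M;b+=M@o
    return np.linalg.solve(A,b)
def crop(c,x0,y0,x1,y1,out,s):
    im=c["pixels"][y0:y1,x0:x1,::-1]; cv2.imwrite("pics/"+out,cv2.resize(im,None,fx=s,fy=s,interpolation=cv2.INTER_CUBIC))
E
python3 - <<'E'
from h import *
c=camera("top"); s=camera("scene")
crop(c,195,120,275,220,"t_pen.png",6)
crop(c,330,115,430,235,"t_rod.png",5)
crop(s,160,180,260,300,"s_pen.png",5)
crop(s,290,140,420,240,"s_rod.png",6)
E
```

```text
(no output)
```

View pics/t_pen.png

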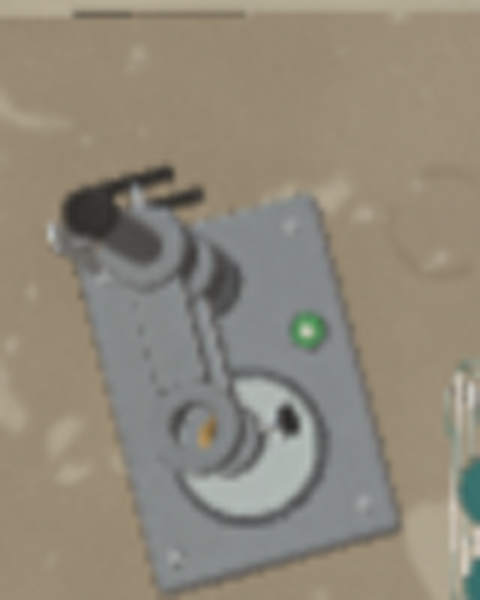

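View pics/t_rod.png

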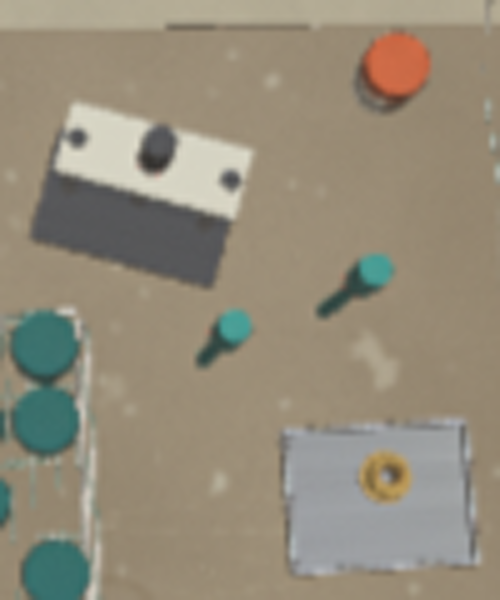

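View pics/s_pen.png

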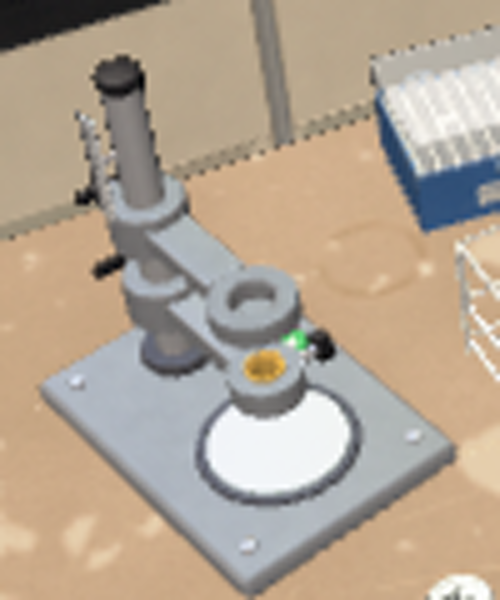

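View pics/s_rod.png

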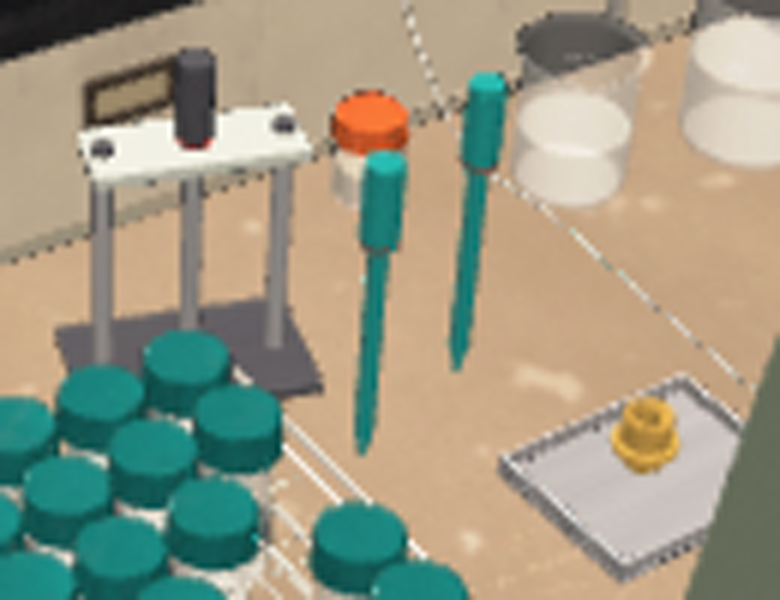

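Run:
```python
from h import *
np.set_printoptions(precision=4,suppress=True)
c=camera("top"); s=camera("scene")
def T(x,y,k,x0,y0): return (x/k+x0-0.5+.5/k, y/k+y0-.5+.5/k)
pt=T(207,437,6,195,120); ps=T(250,297,5,160,180)
print("pocket",atz(c,*pt,.12),atz(s,*ps,.12),tri([(c,*pt),(s,*ps)]))
print("col top",atz(c,*T(91,212,6,195,120),.206), atz(s,*T(118,70,5,160,180),.206))
print("lower guide",atz(s,*T(267,366,5,160,180),.074))
bt=T(388,474,5,330,115); bs=T(652,408,6,290,140)
print("bush top",atz(c,*bt,.0345),atz(s,*bs,.0345),tri([(c,*bt),(s,*bs)]))
rt=T(162,137,5,330,115); rs=T(196,56,6,290,140)
print("rod head",atz(c,*rt,.182),atz(s,*rs,.182),tri([(c,*rt),(s,*rs)]))
for p in [(78,138),(231,180)]: print("nut",atz(c,*T(*p,5,330,115),.140))
for p in [(102,148),(284,123)]: print("nut s",atz(s,*T(*p,6,290,140),.140))
for n,a,b in [("dec1",(235,326),(386,160)),("dec2",(376,270),(488,80))]:
    print(n,tri([(c,*T(*a,5,330,115)),(s,*T(*b,6,290,140))]))
print("tray corners",[atz(c,*T(*p,5,330,115),.012)[:2] for p in [(284,430),(465,420),(478,562),(295,572)]])
print("base corners",[atz(c,*T(*p,6,195,120),.018)[:2] for p in [(312,195),(398,525),(163,588),(75,250)]])
```

```text
pocket [0.5339 0.251  0.12  ] [0.5404 0.2591 0.12  ] [0.5363 0.2554 0.1204]
col top [0.6236 0.2789 0.206 ] [0.6253 0.2807 0.206 ]
lower guide [0.5388 0.2575 0.074 ]
bush top [ 0.4853 -0.2648  0.0345] [ 0.4881 -0.2699  0.0345] [ 0.4844 -0.2647  0.0394]
rod head [ 0.6585 -0.119   0.182 ] [ 0.6589 -0.1184  0.182 ] [ 0.6587 -0.1187  0.182 ]
nut [ 0.6686 -0.0762  0.14  ]
nut [ 0.6439 -0.1605  0.14  ]
nut s [ 0.6684 -0.0746  0.14  ]
nut s [ 0.6443 -0.1588  0.14  ]
dec1 [ 0.5582 -0.1563  0.1734]
dec2 [ 0.5874 -0.2317  0.1736]
tray corners [array([ 0.5143, -0.2065]), array([ 0.5193, -0.3179]), array([ 0.432, -0.323]), array([ 0.427, -0.211])]
base corners [array([0.6703, 0.2265]), array([0.4978, 0.1804]), array([0.4667, 0.301 ]), array([0.6427, 0.3499])]
```

```bash
python3 -m creep '[{"linear":[0,0,-4],"dr":[0,0,0.107],"fingers":0},{"linear":[0,0,-4],"dr":[0,0,0],"fingers":0},{"linear":[0,0,-4],"dr":[0,0,0],"fingers":0},{"linear":[4,-2.2,0],"dr":[0,0,0],"fingers":0},{"linear":[4,-2.2,0],"dr":[0,0,0],"fingers":0}]' 30
```

```text
clock: 0.85
eef_pos: [0.2756, -0.4715, 0.5261]
ee_rot: [3.138, -0.001, 0.264]
wrist_force: [0.1, -0.0, 0.1]
gripper_width: 0.999
```

Run:
```python
from h import *
c=grab("wrist","w1.png"); s=state()
print(s["eef_pos"],s["ee_rot"],ray(c,320,200))
```

```text
[ 0.2796706  -0.46695336  0.52584977] [-3.13991669 -0.00665211  0.27008505] (array([ 0.35007497, -0.45091689,  0.50743603]), array([-0.25071978, -0.07659094, -0.96508014]))
```

View pics/w1.png

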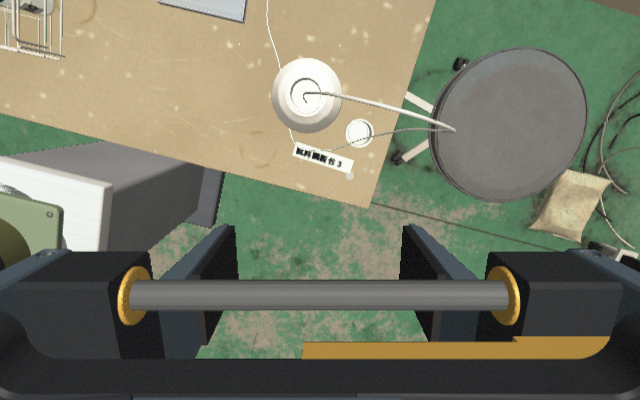

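```bash
python3 -m creep '[{"linear":[4.2,-2.33,0],"dr":[0,0,0],"fingers":0},{"linear":[4.2,-2.33,0],"dr":[0,0,0],"fingers":0},{"linear":[4.2,-2.33,0],"dr":[0,0,0],"fingers":0},{"linear":[4.2,-2.33,0],"dr":[0,0,0],"fingers":0},{"linear":[4.2,-2.33,0],"dr":[0,0,0],"fingers":0}]'
python3 -m creep '[{"linear":[4.2,-2.33,0],"dr":[0,0,0],"fingers":0},{"linear":[0,0,5],"dr":[0,0,0],"fingers":0},{"linear":[0,0,5],"dr":[0,0,0],"fingers":0},{"linear":[0,0,5],"dr":[0,0,0],"fingers":0},{"linear":[0,0,0],"dr":[0,0,0],"fingers":0}]'
python3 - <<'E'
from h import *
c=grab("wrist","w2.png"); s=state()
print(s["eef_pos"],s["ee_rot"],s["clock"])
E
```

```text
clock: 1.4
eef_pos: [0.4483, -0.3025, 0.5249]
ee_rot: [3.141, -0.0, 0.267]
wrist_force: [1.9, -1.2, -0.1]
gripper_width: 0.998
clock: 1.9
eef_pos: [0.4799, -0.2692, 0.368]
ee_rot: [-3.13, 0.011, 0.268]
wrist_force: [0.1, 0.5, -0.5]
gripper_width: 0.999
[ 0.48119036 -0.2701627   0.37241444] [-3.13649063  0.00509922  0.26700801] 1.95
```

View pics/w2.png

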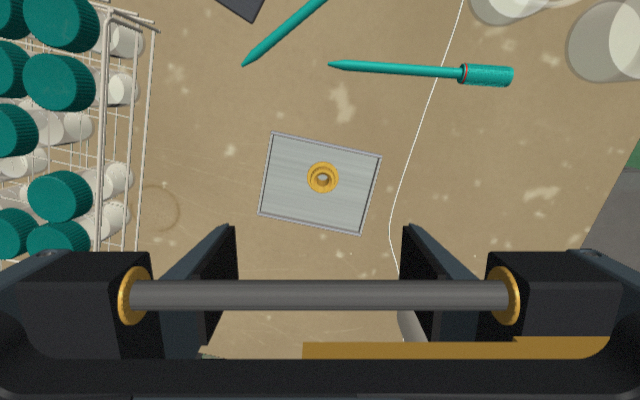

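```bash
python3 -m creep '[{"linear":[0,0,0],"dr":[0,0,0],"fingers":0}]'
python3 - <<'E'
from h import *
c=grab("wrist","w3.png"); s=state()
print(s["eef_pos"],s["ee_rot"],s["clock"])
im=c["pixels"].astype(int)
m=(im[...,0]-im[...,2]>70)&(im[...,0]>100); m[230:]=0
n,l,st,ce=cv2.connectedComponentsWithStats(m.astype(np.uint8))
print([(st[i],ce[i]) for i in range(1,n) if st[i][4]>100])
crop(c,240,110,400,250,"w3c.png",5)
E
```

```text
clock: 2.05
eef_pos: [0.4826, -0.2711, 0.3772]
ee_rot: [3.138, -0.003, 0.267]
wrist_force: [0.4, -0.5, 0.5]
gripper_width: 0.997
[ 0.48265692 -0.27123852  0.37799557] [ 3.13710271 -0.00432328  0.26649965] 2.1
[(array([300, 167,  31,  31, 676], dtype=int32), array([314.8239645 , 181.95710059]))]
```

View pics/w3c.png

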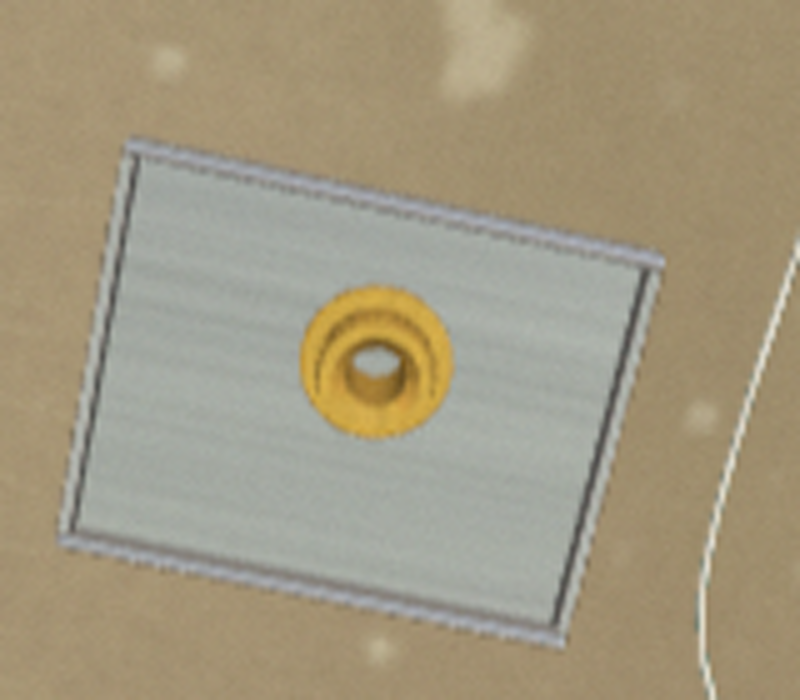

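```bash
python3 -m creep '[{"linear":[0,0,0],"dr":[0,0,0],"fingers":0},{"linear":[0,0,0],"dr":[0,0,0],"fingers":0},{"linear":[0,0,0],"dr":[0,0,0],"fingers":0}]'
cat >> h.py <<'E'
def rz(yaw): return np.array([[np.cos(yaw),np.sin(yaw)],[np.sin(yaw),-np.cos(yaw)]]) # world = M@tool
def brass(c,vmax=230):
    im=c["pixels"].astype(int)
    m=(im[...,0]-im[...,2]>70)&(im[...,0]>100); m[vmax:]=0
    n,l,st,ce=cv2.connectedComponentsWithStats(m.astype(np.uint8))
    i=1+np.argmax(st[1:,4]); ys,xs=np.where(l==i)
    hull=cv2.convexHull(np.stack([xs,ys],1).astype(np.float32))
    return st[i],cv2.fitEllipse(hull)
def tip(s):
    from scipy.spatial.transform import Rotation as Ro
    R=Ro.from_euler("xyz",s["ee_rot"]).as_matrix(); return s["eef_pos"]+R@[0,0,.172],R
E
python3 - <<'E'
from h import *
np.set_printoptions(precision=4,suppress=True)
for k in range(2):
    c=grab("wrist","w4.png"); s=state()
    print(s["eef_pos"],s["ee_rot"],s["clock"],tip(s)[0])
    st,e=brass(c); print(st,e); p=atz(c,*e[0],.019); print(p, "tool delta", tip(s)[1].T@(p-tip(s)[0]))
E
```

```text
clock: 2.4
eef_pos: [0.4818, -0.2706, 0.376]
ee_rot: [3.14, -0.002, 0.267]
wrist_force: [0.2, 0.3, -0.1]
gripper_width: 0.998
[ 0.4818 -0.2706  0.3757] [ 3.1403 -0.0012  0.2667] 2.45 [ 0.482  -0.2707  0.2037]
[301 166  31  31 675] ((315.98773193359375, 181.17971801757812), (30.095439910888672, 30.300405502319336), 101.62300109863281)
[ 0.487 -0.267  0.019] tool delta [ 0.0055 -0.0025  0.1847]
[ 0.4817 -0.2705  0.3754] [ 3.1407 -0.0008  0.2668] 2.5 [ 0.4819 -0.2706  0.2034]
[301 166  31  31 683] ((316.1231994628906, 181.14218139648438), (30.190616607666016, 30.432952880859375), 86.3478775024414)
[ 0.4869 -0.2669  0.019 ] tool delta [ 0.0056 -0.0024  0.1844]
```

```bash
python3 -m creep '[{"linear":[0.3,-0.1,4],"dr":[0,0,0],"fingers":0},{"linear":[0.25,-0.15,3],"dr":[0,0,0],"fingers":0},{"linear":[0,0,2],"dr":[0,0,0],"fingers":0},{"linear":[0,0,0],"dr":[0,0,0],"fingers":0},{"linear":[0,0,0],"dr":[0,0,0],"fingers":0}]'
python3 - <<'E'
from h import *
np.set_printoptions(precision=4,suppress=True)
c=grab("wrist","w5.png"); s=state()
print(s["eef_pos"],s["ee_rot"],s["clock"],tip(s)[0])
st,e=brass(c,280); print(st,e); p=atz(c,*e[0],.019); print(p, "tool delta", tip(s)[1].T@(p-tip(s)[0]))
E
```

```text
clock: 3.0
eef_pos: [0.4867, -0.2668, 0.2852]
ee_rot: [3.141, -0.0, 0.267]
wrist_force: [1.0, 0.5, -0.2]
gripper_width: 1.001
[ 0.4869 -0.2669  0.2859] [ 3.14   -0.0015  0.2668] 3.05 [ 0.4872 -0.2671  0.1139]
[ 299  193   41   41 1276] ((318.8454284667969, 212.6723175048828), (40.4738883972168, 41.341312408447266), 175.14102172851562)
[ 0.4864 -0.2669  0.019 ] tool delta [-0.0009 -0.0005  0.0949]
```

View pics/w5.png

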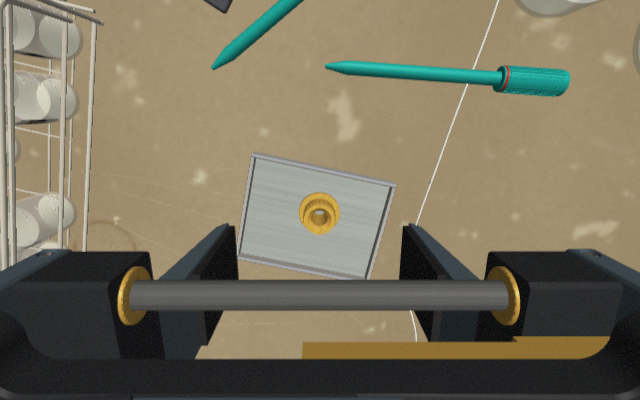

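```bash
python3 -m creep '[{"linear":[0,0,3],"dr":[0,0,0],"fingers":0},{"linear":[0,0,2.4],"dr":[0,0,0],"fingers":0},{"linear":[0,0,1],"dr":[0,0,0],"fingers":0},{"linear":[0,0,0.5],"dr":[0,0,0],"fingers":0},{"linear":[0,0,0.3],"dr":[0,0,0],"fingers":0}]' 25
python3 -m creep '[{"linear":[0,0,0.2],"dr":[0,0,0],"fingers":0},{"linear":[0,0,0],"dr":[0,0,0],"fingers":0},{"linear":[0,0,0],"dr":[0,0,0],"fingers":100}]'
python3 - <<'E'
from h import *
np.set_printoptions(precision=4,suppress=True)
c=grab("wrist","w6.png"); s=state()
print(s["eef_pos"],s["ee_rot"],s["clock"],tip(s)[0],s["gripper_width"])
E
```

```text
clock: 3.55
eef_pos: [0.4869, -0.2669, 0.2136]
ee_rot: [3.14, -0.001, 0.267]
wrist_force: [0.0, 0.6, 0.3]
gripper_width: 1.002
clock: 3.85
eef_pos: [0.4866, -0.2667, 0.2114]
ee_rot: [3.141, -0.001, 0.267]
wrist_force: [0.1, 0.5, 0.1]
gripper_width: 0.941
[ 0.4866 -0.2667  0.2113] [ 3.1407 -0.0008  0.2668] 3.9 [ 0.4867 -0.2668  0.0393] 0.897314240526502
```

View pics/w6.png

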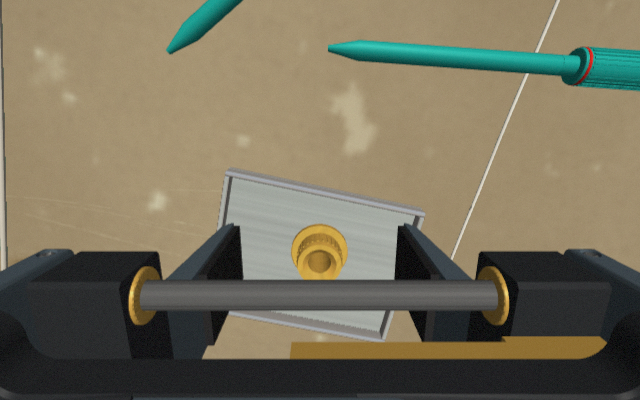

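```bash
python3 -m creep '[{"linear":[0,0,0],"dr":[0,0,0],"fingers":170},{"linear":[0,0,0],"dr":[0,0,0],"fingers":255},{"linear":[0,0,0],"dr":[0,0,0],"fingers":255},{"linear":[0,0,0],"dr":[0,0,0],"fingers":255},{"linear":[0,0,0],"dr":[0,0,0],"fingers":255}]' 25
python3 -m creep '[{"linear":[0,0,0],"dr":[0,0,0],"fingers":255},{"linear":[0,0,0],"dr":[0,0,0],"fingers":255},{"linear":[0,0,0],"dr":[0,0,0],"fingers":255}]'
python3 - <<'E'
from h import *
np.set_printoptions(precision=4,suppress=True)
c=grab("wrist","w7.png"); s=state()
print(s["eef_pos"],s["ee_rot"],s["clock"],tip(s)[0],s["gripper_width"],s["gripper_width"]*91)
crop(c,200,180,440,360,"w7c.png",3)
E
```

```text
clock: 4.4
eef_pos: [0.4864, -0.2666, 0.2108]
ee_rot: [3.142, -0.0, 0.267]
wrist_force: [0.2, 0.3, 0.1]
gripper_width: 0.461
clock: 4.7
eef_pos: [0.4864, -0.2666, 0.2107]
ee_rot: [3.142, 0.0, 0.267]
wrist_force: [-0.3, -0.5, -0.9]
gripper_width: 0.247
[ 0.4864 -0.2666  0.2107] [3.1415 0.     0.2668] 4.75 [ 0.4864 -0.2666  0.0387] 0.2503016577172276 22.777450852267712
```

View pics/w7c.png

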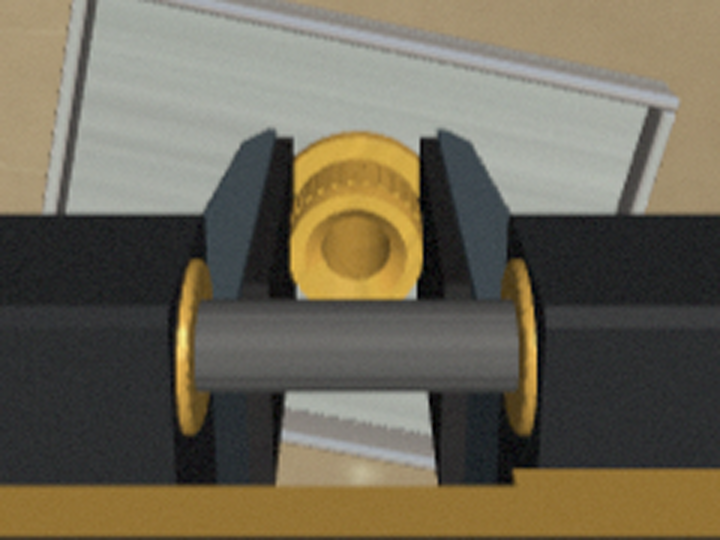

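```bash
python3 -m creep '[{"linear":[0,0,-1],"dr":[0,0,0],"fingers":255},{"linear":[0,0,-3],"dr":[0,0,0],"fingers":255},{"linear":[0,0,-4],"dr":[0,0,0],"fingers":255},{"linear":[0,0,-4],"dr":[0,0,0],"fingers":255},{"linear":[0,0,-4],"dr":[0,0,0],"fingers":255}]' 25
python3 -m creep '[{"linear":[0,0,-4],"dr":[0,0,0],"fingers":255},{"linear":[0,0,-3],"dr":[0,0,0],"fingers":255},{"linear":[1,-2.6,0],"dr":[0,0,0],"fingers":255},{"linear":[1.56,-4.09,0],"dr":[0,0,0],"fingers":255},{"linear":[1.56,-4.09,0],"dr":[0,0,0],"fingers":255}]'
python3 -m creep '[{"linear":[1.56,-4.09,0],"dr":[0,0,0],"fingers":255},{"linear":[1.56,-4.09,0],"dr":[0,0,0],"fingers":255},{"linear":[1.56,-4.09,0],"dr":[0,0,0],"fingers":255},{"linear":[1.56,-4.09,0],"dr":[0,0,0],"fingers":255},{"linear":[1.56,-4.09,0],"dr":[0,0,0],"fingers":255}]'
python3 -m creep '[{"linear":[1.56,-4.09,0],"dr":[0,0,0],"fingers":255},{"linear":[1,-2.6,0],"dr":[0,0,0],"fingers":255},{"linear":[0,0,0],"dr":[0,0,0],"fingers":255},{"linear":[0,0,0],"dr":[0,0,0],"fingers":255},{"linear":[0,0,0],"dr":[0,0,0],"fingers":255}]'
python3 - <<'E'
from h import *
np.set_printoptions(precision=4,suppress=True)
c=grab("wrist","w8.png"); s=state()
print(s["eef_pos"],s["ee_rot"],s["clock"],tip(s)[0],s["gripper_width"],s["joint_positions"])
E
```

```text
clock: 5.25
eef_pos: [0.4861, -0.2664, 0.373]
ee_rot: [3.141, -0.0, 0.267]
wrist_force: [-0.7, -0.6, -1.0]
gripper_width: 0.248
clock: 5.75
eef_pos: [0.4973, -0.1508, 0.4417]
ee_rot: [3.141, -0.001, 0.265]
wrist_force: [1.0, 0.6, 0.3]
gripper_width: 0.249
clock: 6.25
eef_pos: [0.5185, 0.0678, 0.4416]
ee_rot: [3.141, -0.001, 0.267]
wrist_force: [0.5, -0.0, -0.5]
gripper_width: 0.25
clock: 6.75
eef_pos: [0.5259, 0.1365, 0.441]
ee_rot: [3.141, 0.0, 0.266]
wrist_force: [0.0, -0.5, 0.4]
gripper_width: 0.244
[0.5259 0.1363 0.441 ] [3.1411 0.0001 0.2655] 6.8 [0.5259 0.1362 0.269 ] 0.2547851061996789 [ 0.2326  0.2485  1.5736 -0.0005  1.3196  1.538 ]
```

View pics/w8.png

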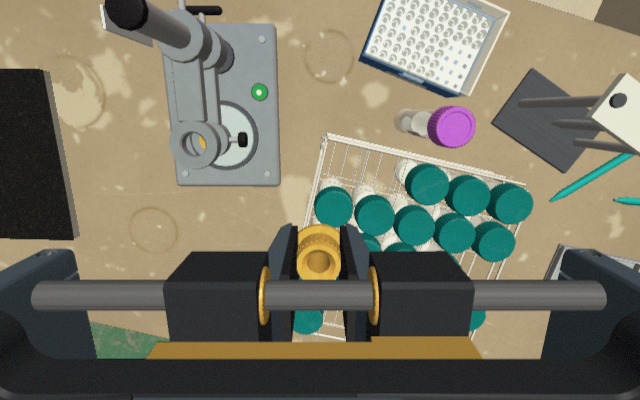

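Run:
```python
from h import *
np.set_printoptions(precision=4,suppress=True)
c=grab("wrist"); crop(c,150,90,280,200,"w9c.png",6)
```

```text
(no output)
```

View pics/w9c.png

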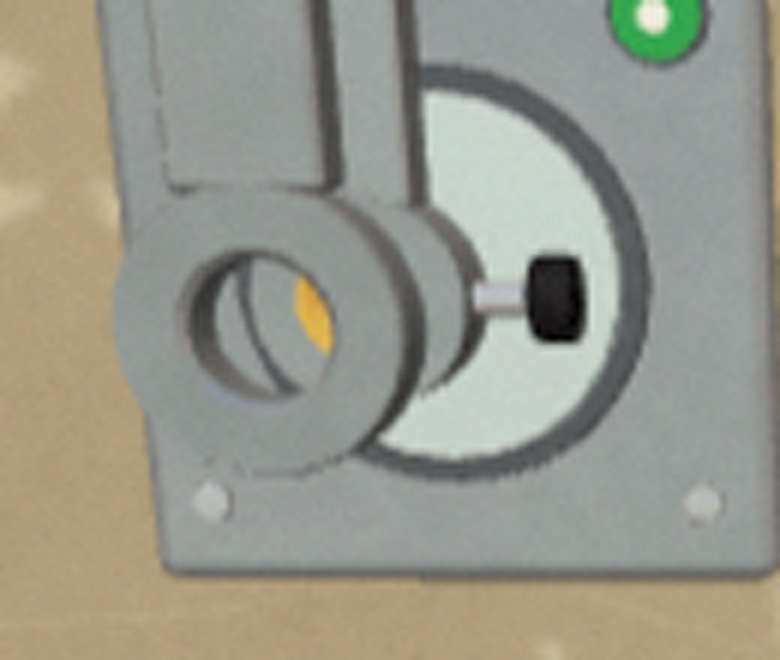

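Run:
```python
from h import *
np.set_printoptions(precision=4,suppress=True)
c=camera("wrist"); s=state()
u,v=258.5/6+150-.4,329/6+90-.4
p=atz(c,u,v,.12); t,R=tip(s)
print(p,"tool delta",R.T@(p-t), "seat down",t[2]-.1437, s["clock"])
```

```text
[0.5416 0.2578 0.12  ] tool delta [ 0.0468 -0.1133  0.1489] seat down 0.125253539100659 6.9
```

```bash
python3 -m creep '[{"linear":[1.56,-3.8,0],"dr":[0,0,0],"fingers":255},{"linear":[1.56,-3.8,0],"dr":[0,0,0],"fingers":255},{"linear":[1.56,-3.73,0],"dr":[0,0,0],"fingers":255},{"linear":[0,0,0],"dr":[0,0,0],"fingers":255},{"linear":[0,0,0],"dr":[0,0,0],"fingers":255}]' 25
python3 -m creep '[{"linear":[0,0,0],"dr":[0,0,0],"fingers":255},{"linear":[0,0,0],"dr":[0,0,0],"fingers":255},{"linear":[0,0,0],"dr":[0,0,0],"fingers":255}]'
python3 - <<'E'
from h import *
np.set_printoptions(precision=4,suppress=True)
c=grab("wrist","w10.png"); s=state()
print(s["eef_pos"],s["ee_rot"],s["clock"],tip(s)[0])
crop(c,255,110,385,210,"w10c.png",6)
E
```

```text
clock: 7.4
eef_pos: [0.5415, 0.2589, 0.4404]
ee_rot: [3.141, 0.001, 0.267]
wrist_force: [-1.1, 0.3, 0.7]
gripper_width: 0.249
clock: 7.7
eef_pos: [0.5414, 0.2579, 0.441]
ee_rot: [3.141, -0.0, 0.265]
wrist_force: [-0.6, 0.4, -0.9]
gripper_width: 0.248
[0.5414 0.2581 0.441 ] [ 3.1415 -0.0003  0.2655] 7.75 [0.5415 0.258  0.269 ]
```

View pics/w10.png

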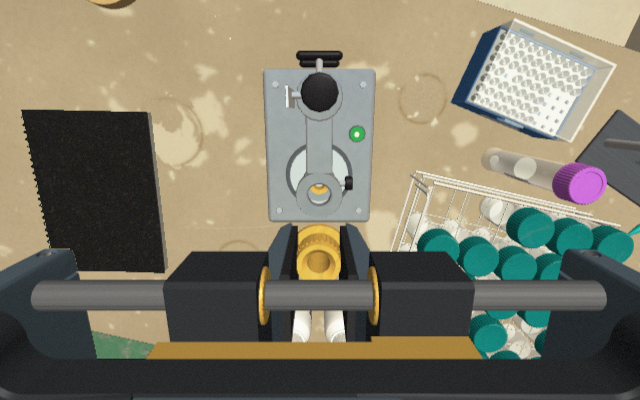

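View pics/w10c.png

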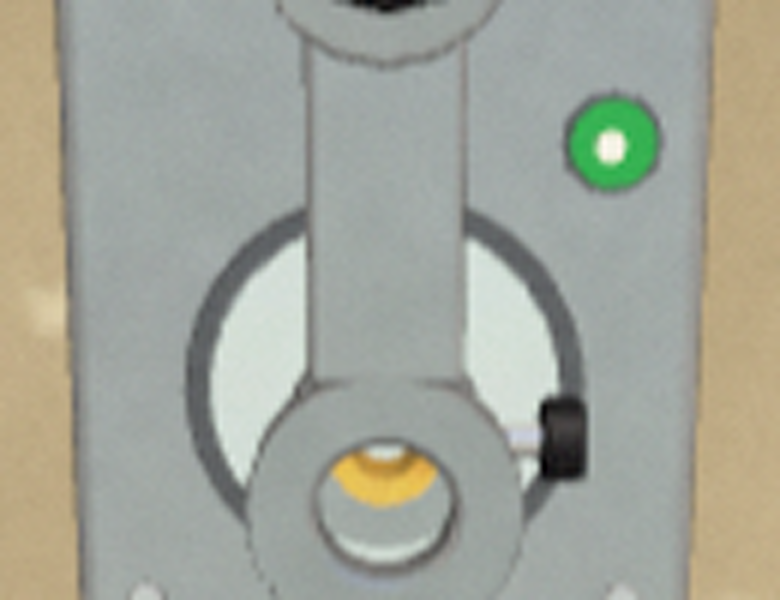

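Run:
```python
from h import *
np.set_printoptions(precision=4,suppress=True)
c=grab("wrist"); s=state()
u,v=386/6+255-.4,508/6+110-.4
p=atz(c,u,v,.12); t,R=tip(s)
print(p,"tool delta",R.T@(p-t), s["clock"])
im=c["pixels"].copy()
def circ(r,z,col):
    a=np.linspace(0,2*np.pi,200)
    P=s["eef_pos"]+(R@np.array([r*np.cos(a),r*np.sin(a),np.full(200,z)])).T
    Q=proj(c,P)
    return Q
im=cv2.resize(im[200:300,255:385],None,fx=6,fy=6,interpolation=cv2.INTER_CUBIC)[:,:,::-1].copy()
for r,z in [(.012,.1762),(.00875,.1762),(.016,.1917),(.016,.1957)]:
    Q=((circ(r,z,0)-[255,200]+.5)*6-.5).astype(np.int32); cv2.polylines(im,[Q.reshape(-1,1,2)],True,(0,0,255),1)
cv2.imwrite("pics/w11.png",im)
```

```text
[0.542 0.258 0.12 ] tool delta [0.0005 0.0004 0.149 ] 7.8
```

View pics/w11.png

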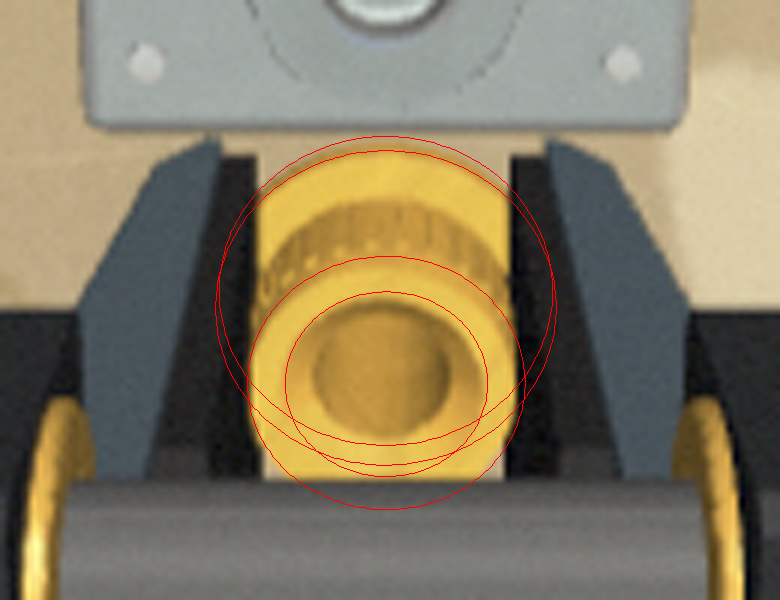

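```bash
python3 -m creep '[{"linear":[0.05,0.03,3],"dr":[0,0,0],"fingers":255},{"linear":[0,0,4],"dr":[0,0,0],"fingers":255},{"linear":[0,0,2.8],"dr":[0,0,0],"fingers":255},{"linear":[0,0,1],"dr":[0,0,0],"fingers":255},{"linear":[0,0,0],"dr":[0,0,0],"fingers":255}]' 25
python3 -m creep '[{"linear":[0,0,0],"dr":[0,0,0],"fingers":255},{"linear":[0,0,0],"dr":[0,0,0],"fingers":255},{"linear":[0,0,0],"dr":[0,0,0],"fingers":255}]'
python3 - <<'E'
from h import *
np.set_printoptions(precision=4,suppress=True)
c=grab("wrist","w12.png"); s=state()
print(s["eef_pos"],s["ee_rot"],s["clock"],tip(s)[0])
c=grab("scene"); crop(c,160,150,290,270,"s12.png",5)
E
```

```text
clock: 8.3
eef_pos: [0.5419, 0.2586, 0.3317]
ee_rot: [3.141, 0.003, 0.267]
wrist_force: [-1.3, 0.2, -0.4]
gripper_width: 0.247
clock: 8.6
eef_pos: [0.5423, 0.259, 0.3343]
ee_rot: [-3.141, -0.003, 0.267]
wrist_force: [-0.5, -0.1, 0.4]
gripper_width: 0.248
[0.5421 0.2589 0.334 ] [-3.1413 -0.0024  0.2668] 8.65 [0.5425 0.2591 0.162 ]
```

View pics/w12.png

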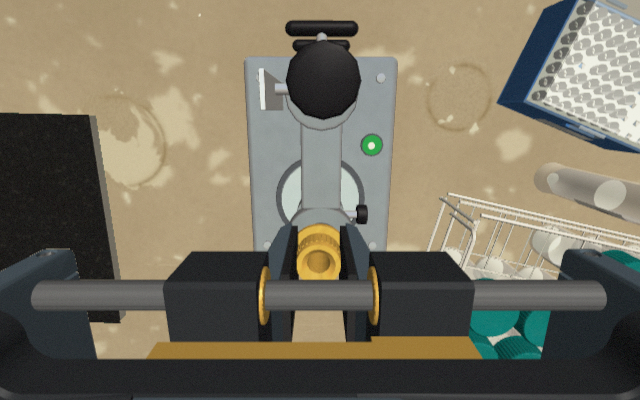

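View pics/s12.png

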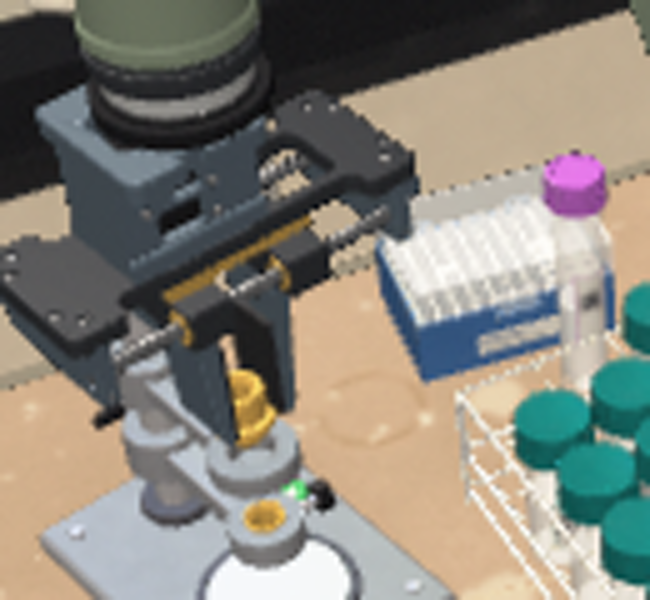

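```bash
python3 -m creep '[{"linear":[0,0,0],"dr":[0,0,0],"fingers":255},{"linear":[0,0,0],"dr":[0,0,0],"fingers":255},{"linear":[0,0,0],"dr":[0,0,0],"fingers":255}]'
python3 - <<'E'
from h import *
np.set_printoptions(precision=4,suppress=True)
for k in range(3):
    c=grab("wrist"); s=state()
    print(s["eef_pos"],s["ee_rot"],s["clock"],tip(s)[0])
E
```

```text
clock: 9.0
eef_pos: [0.5419, 0.2588, 0.3327]
ee_rot: [3.141, 0.0, 0.267]
wrist_force: [0.8, 0.3, -1.9]
gripper_width: 0.245
[0.5419 0.2588 0.3327] [3.1415 0.     0.2668] 9.05 [0.5419 0.2588 0.1607]
[0.5419 0.2588 0.3327] [3.1415 0.0001 0.2668] 9.1 [0.5419 0.2588 0.1607]
[0.5419 0.2588 0.3327] [3.1415 0.0001 0.2668] 9.15 [0.5419 0.2588 0.1607]
```

```bash
python3 -m creep '[{"linear":[0,0.07,0],"dr":[0,0,0],"fingers":255},{"linear":[0,0,0.3],"dr":[0,0,0],"fingers":255},{"linear":[0,0,0.3],"dr":[0,0,0],"fingers":255},{"linear":[0,0,0.2],"dr":[0,0,0],"fingers":255},{"linear":[0,0,0.1],"dr":[0,0,0],"fingers":255}]' 25
python3 -m creep '[{"linear":[0,0,0.2],"dr":[0,0,0],"fingers":255},{"linear":[0,0,0.1],"dr":[0,0,0],"fingers":255},{"linear":[0,0,0],"dr":[0,0,0],"fingers":255}]'
```

```text
clock: 9.65
eef_pos: [0.542, 0.2581, 0.3232]
ee_rot: [3.141, 0.001, 0.267]
wrist_force: [-0.2, 0.4, -0.3]
gripper_width: 0.248
clock: 9.95
eef_pos: [0.5421, 0.2581, 0.3205]
ee_rot: [3.141, 0.0, 0.267]
wrist_force: [-1.0, 0.9, -1.4]
gripper_width: 0.243
```

```bash
python3 -m creep '[{"linear":[0,0,0.2],"dr":[0,0,0],"fingers":255},{"linear":[0,0,0.1],"dr":[0,0,0],"fingers":255},{"linear":[0,0,0],"dr":[0,0,0],"fingers":255}]'
python3 -m creep '[{"linear":[0,0,0.1],"dr":[0,0,0],"fingers":255},{"linear":[0,0,0.05],"dr":[0,0,0],"fingers":255},{"linear":[0,0,0],"dr":[0,0,0],"fingers":255}]'
```

```text
clock: 10.25
eef_pos: [0.5421, 0.2581, 0.3175]
ee_rot: [3.141, 0.0, 0.267]
wrist_force: [0.0, 0.1, -1.5]
gripper_width: 0.25
clock: 10.55
eef_pos: [0.5421, 0.2581, 0.3161]
ee_rot: [3.141, 0.0, 0.267]
wrist_force: [-1.2, 0.4, -0.5]
gripper_width: 0.25
```

Run:
```python
from h import *
np.set_printoptions(precision=4,suppress=True)
c=grab("scene","s13f.png"); crop(c,160,150,290,270,"s13.png",5); s=state(); print(s["eef_pos"],s["wrist_force"])
```

```text
[0.5421 0.2581 0.3162] [-1.7626 -0.7642 -0.3057]
```

View pics/s13.png

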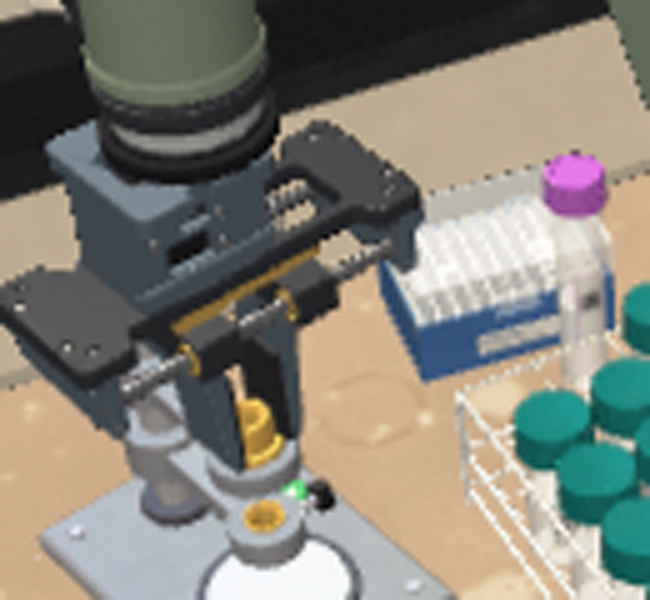

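Spigot is in the pocket and the flange about 0.5 mm above it; press slightly until contact shows.

```bash
python3 -m creep '[{"linear":[0,0,0.05],"dr":[0,0,0],"fingers":255},{"linear":[0,0,0.02],"dr":[0,0,0],"fingers":255},{"linear":[0,0,0],"dr":[0,0,0],"fingers":255}]'
python3 -m creep '[{"linear":[0,0,0.05],"dr":[0,0,0],"fingers":255},{"linear":[0,0,0],"dr":[0,0,0],"fingers":255}]'
```

```text
clock: 10.9
eef_pos: [0.5421, 0.2581, 0.3159]
ee_rot: [3.142, -0.0, 0.267]
wrist_force: [-1.3, -0.0, 2.7]
gripper_width: 0.242
clock: 11.1
eef_pos: [0.542, 0.2581, 0.3158]
ee_rot: [3.142, -0.0, 0.267]
wrist_force: [-1.9, -1.5, 6.4]
gripper_width: 0.248
```

```bash
python3 -m creep '[{"linear":[0,0,0],"dr":[0,0,0],"fingers":130},{"linear":[0,0,0],"dr":[0,0,0],"fingers":100},{"linear":[0,0,0],"dr":[0,0,0],"fingers":100},{"linear":[0,0,-1],"dr":[0,0,0],"fingers":100},{"linear":[0,0,-3],"dr":[0,0,0],"fingers":100}]'
python3 -m creep '[{"linear":[0,0,-4],"dr":[0,0,0],"fingers":100},{"linear":[0,0,-4],"dr":[0,0,0],"fingers":100},{"linear":[0,0,-1.5],"dr":[0,0,0],"fingers":100},{"linear":[0,0,0],"dr":[0,0,0],"fingers":100},{"linear":[0,0,0],"dr":[0,0,0],"fingers":100}]'
python3 -m creep '[{"linear":[0,0,0],"dr":[0,0,0],"fingers":100},{"linear":[0,0,0],"dr":[0,0,0],"fingers":100},{"linear":[0,0,0],"dr":[0,0,0],"fingers":100}]'
python3 - <<'E'
from h import *
np.set_printoptions(precision=4,suppress=True)
c=grab("wrist","w14.png"); s=state(); crop(c,240,100,400,220,"w14c.png",5)
st,e=brass(c,225); print(st,e)
p=atz(c,*e[0],.124); t,R=tip(s); print(p,t,R.T@(p-t))
c=grab("scene"); crop(c,160,180,260,300,"s14.png",5)
E
```

```text
clock: 11.6
eef_pos: [0.5416, 0.2579, 0.353]
ee_rot: [3.14, 0.006, 0.267]
wrist_force: [-0.1, -0.6, -0.0]
gripper_width: 0.605
clock: 12.1
eef_pos: [0.5419, 0.2581, 0.4497]
ee_rot: [3.141, 0.0, 0.267]
wrist_force: [-0.2, -0.2, -0.3]
gripper_width: 0.605
clock: 12.4
eef_pos: [0.5422, 0.2582, 0.4488]
ee_rot: [3.141, 0.002, 0.267]
wrist_force: [0.1, 0.2, 1.4]
gripper_width: 0.61
[302 177  34  34 858] ((318.49200439453125, 193.02647399902344), (33.29948806762695, 33.56012725830078), 171.44239807128906)
[0.5421 0.2583 0.124 ] [0.5419 0.258  0.2771] [ 0.0005 -0.0002  0.1531]
```

View pics/w14c.png

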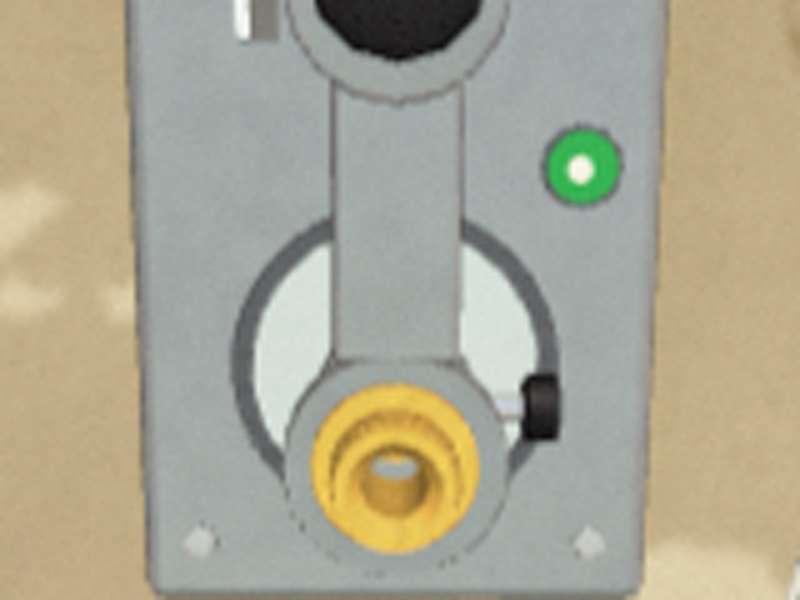

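View pics/s14.png

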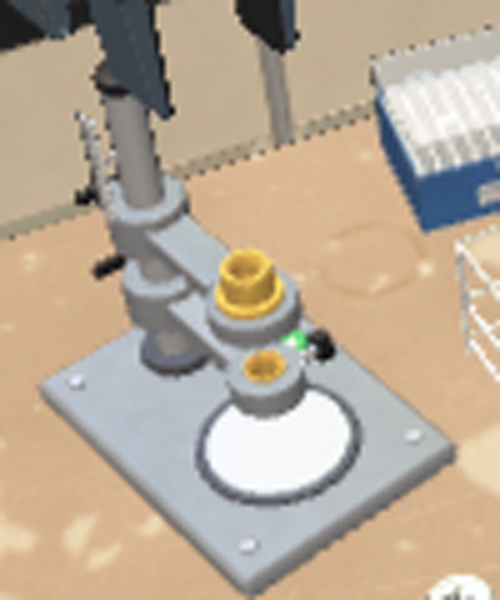

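```bash
python3 -m creep '[{"linear":[0.1,2.5,0],"dr":[0,0,0],"fingers":100},{"linear":[0.13,3.95,0],"dr":[0,0,0],"fingers":100},{"linear":[0.13,3.95,0],"dr":[0,0,0],"fingers":100},{"linear":[0.13,3.95,0],"dr":[0,0,0],"fingers":100},{"linear":[0.13,3.95,0],"dr":[0,0,0],"fingers":100}]'
python3 -m creep '[{"linear":[0.13,3.95,0],"dr":[0,0,0],"fingers":100},{"linear":[0.13,3.95,0],"dr":[0,0,0],"fingers":100},{"linear":[0.13,3.95,0],"dr":[0,0,0],"fingers":100},{"linear":[0.13,3.95,0],"dr":[0,0,0],"fingers":100},{"linear":[0.1,2.5,0],"dr":[0,0,0],"fingers":100}]'
python3 -m creep '[{"linear":[0.1,2.5,0],"dr":[0,0,0],"fingers":100},{"linear":[0,0,0],"dr":[0,0,0],"fingers":100},{"linear":[0,0,0],"dr":[0,0,0],"fingers":100},{"linear":[0,0,0],"dr":[0,0,0],"fingers":100},{"linear":[0,0,0],"dr":[0,0,0],"fingers":100}]'
python3 -m creep '[{"linear":[0,0,0],"dr":[0,0,0],"fingers":100},{"linear":[0,0,0],"dr":[0,0,0],"fingers":100}]'
python3 - <<'E'
from h import *
np.set_printoptions(precision=4,suppress=True)
c=grab("wrist","w15.png"); s=state(); crop(c,220,120,420,260,"w15c.png",4)
print(tip(s)[0],s["ee_rot"],s["clock"])
E
```

```text
clock: 13.0
eef_pos: [0.5966, 0.0818, 0.4499]
ee_rot: [3.142, 0.0, 0.267]
wrist_force: [1.1, 0.6, 0.5]
gripper_width: 0.611
clock: 13.5
eef_pos: [0.6511, -0.0944, 0.4496]
ee_rot: [3.141, 0.001, 0.265]
wrist_force: [0.4, 0.5, 0.1]
gripper_width: 0.606
clock: 14.0
eef_pos: [0.6579, -0.1144, 0.4502]
ee_rot: [-3.141, -0.0, 0.268]
wrist_force: [0.5, -0.5, -0.2]
gripper_width: 0.607
clock: 14.2
eef_pos: [0.658, -0.1148, 0.4503]
ee_rot: [3.141, -0.0, 0.268]
wrist_force: [-0.2, 0.3, 0.5]
gripper_width: 0.612
[ 0.6581 -0.115   0.2783] [ 3.1414 -0.0002  0.2675] 14.25
```

View pics/w15.png

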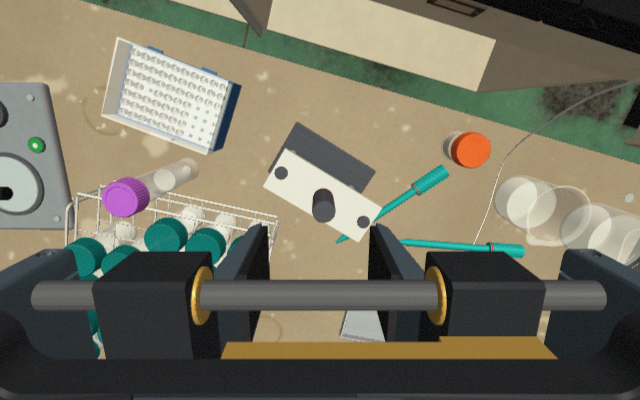

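View pics/w15c.png

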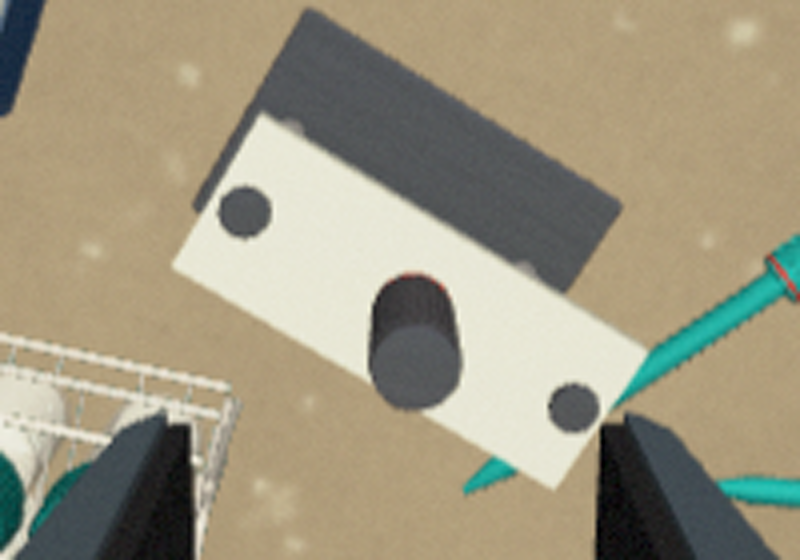

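Run:
```python
from h import *
np.set_printoptions(precision=4,suppress=True)
c=camera("top"); s=camera("scene"); w=camera("wrist")
crop(s,290,140,420,240,"s16.png",6); crop(c,330,115,430,235,"t16.png",5)
def T(x,y,k,x0,y0): return (x/k+x0-0.5+.5/k, y/k+y0-.5+.5/k)
for n,a,b in [("dec1h",(235,326),(386,160)),("dec2h",(376,270),(488,80)),("dec1t",(202,362),(362,448)),("dec2t",(322,312),(457,366))]:
    P=tri([(c,*T(*a,5,330,115)),(s,*T(*b,6,290,140))]); print(n,P,proj(w,P))
q=T(415,367,4,220,120); P=atz(w,*q,.182); st=state(); t,R=tip(st)
print("head",P,R.T@(P-t))
a=atz(w,*T(245,212,4,220,120),.14);b=atz(w,*T(574,407,4,220,120),.14); print(a,b,(a+b)/2,np.linalg.norm(a-b))
```

```text
dec1h [ 0.5582 -0.1563  0.1734] [[333.6852 322.7048]]
dec2h [ 0.5874 -0.2317  0.1736] [[424.1291 314.6369]]
dec1t [ 0.5585 -0.1569  0.0039] [[328.6268 247.1514]]
dec2t [ 0.5892 -0.2332  0.0017] [[387.4886 240.0699]]
head [ 0.6591 -0.1186  0.182 ] [0.     0.0034 0.0961]
[ 0.6716 -0.0767  0.14  ] [ 0.6471 -0.1608  0.14  ] [ 0.6593 -0.1188  0.14  ] 0.08758647045321866
```

View pics/s16.png

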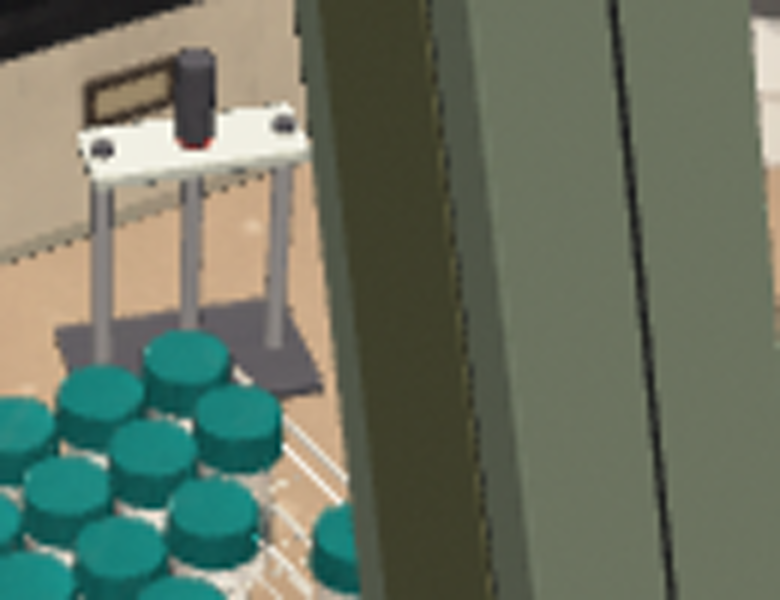

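View pics/t16.png

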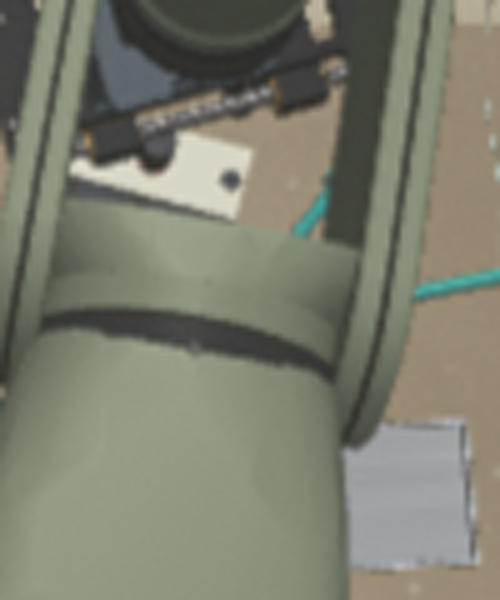

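```bash
python3 -m creep '[{"linear":[0,0.34,0],"dr":[0,0,0],"fingers":100},{"linear":[0,0,2],"dr":[0,0,0],"fingers":100},{"linear":[0,0,3],"dr":[0,0,0],"fingers":100},{"linear":[0,0,0],"dr":[0,0,0],"fingers":100},{"linear":[0,0,0],"dr":[0,0,0],"fingers":100}]' 30
python3 -m creep '[{"linear":[0,0,0],"dr":[0,0,0],"fingers":100},{"linear":[0,0,0],"dr":[0,0,0],"fingers":100}]'
python3 - <<'E'
from h import *
np.set_printoptions(precision=4,suppress=True)
c=grab("wrist","w17.png"); s=state(); 
print(tip(s)[0],s["ee_rot"],s["clock"])
E
```

```text
clock: 14.9
eef_pos: [0.6592, -0.119, 0.4001]
ee_rot: [-3.141, 0.001, 0.267]
wrist_force: [-0.2, -0.1, 0.5]
gripper_width: 0.608
clock: 15.1
eef_pos: [0.6593, -0.1188, 0.4018]
ee_rot: [3.14, -0.003, 0.267]
wrist_force: [-0.5, 0.8, 0.2]
gripper_width: 0.607
[ 0.6597 -0.1189  0.2296] [ 3.1403 -0.0025  0.2668] 15.15
```

View pics/w17.png

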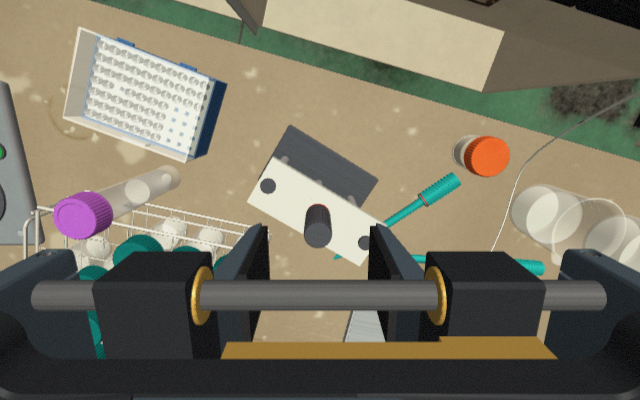

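```bash
python3 -m creep '[{"linear":[0,0,2.5],"dr":[0,0,0],"fingers":100},{"linear":[0,0,2],"dr":[0,0,0],"fingers":100},{"linear":[0,0,1],"dr":[0,0,0],"fingers":100},{"linear":[0,0,0.5],"dr":[0,0,0],"fingers":100},{"linear":[0,0,0.3],"dr":[0,0,0],"fingers":100}]' 40
python3 -m creep '[{"linear":[0,0,0],"dr":[0,0,0],"fingers":100},{"linear":[0,0,0],"dr":[0,0,0],"fingers":100},{"linear":[0,0,0],"dr":[0,0,0],"fingers":100}]'
python3 - <<'E'
from h import *
np.set_printoptions(precision=4,suppress=True)
c=grab("wrist","w18.png"); s=state(); 
print(tip(s)[0],s["ee_rot"],s["clock"],s["wrist_force"])
E
```

```text
clock: 15.65
eef_pos: [0.6593, -0.1188, 0.3375]
ee_rot: [3.141, -0.001, 0.267]
wrist_force: [0.1, -0.2, -0.5]
gripper_width: 0.609
clock: 15.95
eef_pos: [0.6592, -0.1188, 0.3379]
ee_rot: [3.141, -0.001, 0.267]
wrist_force: [0.3, 0.5, -0.6]
gripper_width: 0.612
[ 0.6594 -0.1188  0.1657] [ 3.141  -0.0011  0.2668] 16.0 [-0.7225 -1.1234  0.0047]
```

View pics/w18.png

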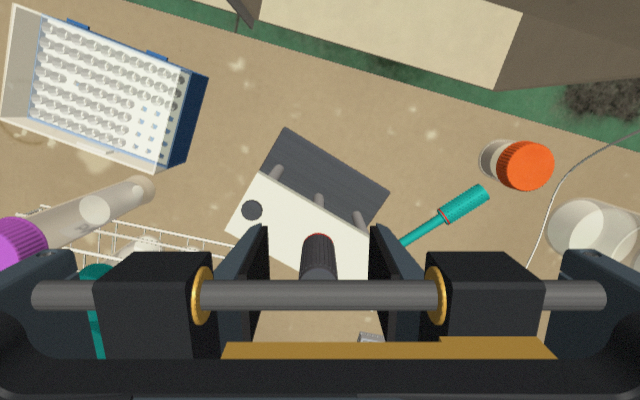

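```bash
python3 -m creep '[{"linear":[0,0,0],"dr":[0,0,0],"fingers":255},{"linear":[0,0,0],"dr":[0,0,0],"fingers":255},{"linear":[0,0,0],"dr":[0,0,0],"fingers":255},{"linear":[0,0,0],"dr":[0,0,0],"fingers":255},{"linear":[0,0,0],"dr":[0,0,0],"fingers":255}]' 40
python3 -m creep '[{"linear":[0,0,0],"dr":[0,0,0],"fingers":255},{"linear":[0,0,0],"dr":[0,0,0],"fingers":255},{"linear":[0,0,0],"dr":[0,0,0],"fingers":255}]'
python3 - <<'E'
from h import *
np.set_printoptions(precision=4,suppress=True)
c=grab("wrist","w19.png"); s=state(); 
print(tip(s)[0],s["ee_rot"],s["clock"],s["wrist_force"],s["gripper_width"]*91)
crop(c,220,180,420,320,"w19c.png",4)
E
```

```text
clock: 16.5
eef_pos: [0.659, -0.1188, 0.337]
ee_rot: [3.142, 0.0, 0.267]
wrist_force: [0.0, 0.5, -1.4]
gripper_width: 0.199
clock: 16.8
eef_pos: [0.659, -0.1188, 0.337]
ee_rot: [3.142, -0.0, 0.267]
wrist_force: [-0.8, -0.4, 0.1]
gripper_width: 0.175
[ 0.659  -0.1188  0.1651] [3.1415 0.     0.2668] 16.85 [ 0.6264 -0.0208  0.006 ] 16.02269991283654
```

View pics/w19c.png

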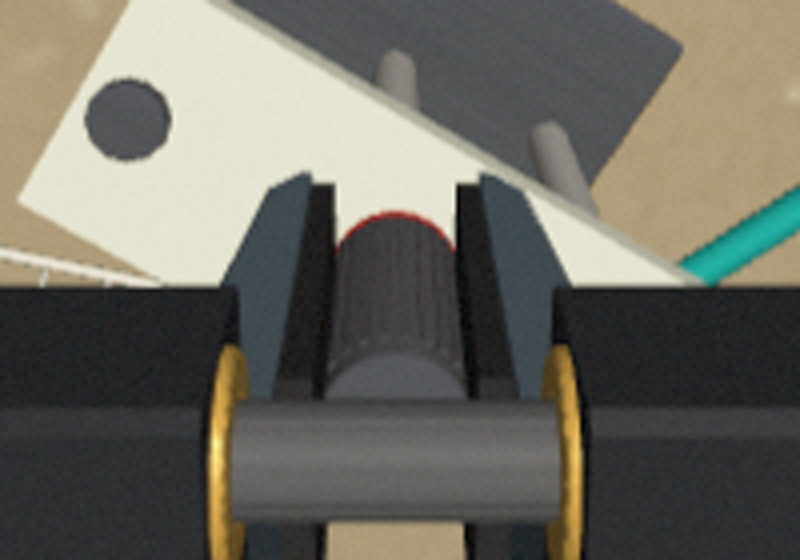

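```bash
python3 -m creep '[{"linear":[0,0,-0.5],"dr":[0,0,0],"fingers":255},{"linear":[0,0,-1],"dr":[0,0,0],"fingers":255},{"linear":[0,0,-1.5],"dr":[0,0,0],"fingers":255},{"linear":[0,0,-2],"dr":[0,0,0],"fingers":255},{"linear":[0,0,-2],"dr":[0,0,0],"fingers":255}]' 40
python3 -m creep '[{"linear":[0,0,-2],"dr":[0,0,0],"fingers":255},{"linear":[0,0,-2],"dr":[0,0,0],"fingers":255},{"linear":[0,0,-2],"dr":[0,0,0],"fingers":255},{"linear":[0,0,-2],"dr":[0,0,0],"fingers":255},{"linear":[0,0,-2],"dr":[0,0,0],"fingers":255}]'
python3 -m creep '[{"linear":[0,0,-2],"dr":[0,0,0],"fingers":255},{"linear":[0,0,-1],"dr":[0,0,0],"fingers":255},{"linear":[0,0,0],"dr":[0,0,0],"fingers":255}]'
python3 - <<'E'
from h import *
np.set_printoptions(precision=4,suppress=True)
s=state(); 
print(tip(s)[0],s["ee_rot"],s["clock"],s["wrist_force"],s["gripper_width"]*91)
c=grab("scene","s20.png")
E
```

```text
clock: 17.35
eef_pos: [0.659, -0.1188, 0.4084]
ee_rot: [3.141, -0.0, 0.267]
wrist_force: [-0.2, -0.1, -1.2]
gripper_width: 0.179
clock: 17.85
eef_pos: [0.6587, -0.1187, 0.5088]
ee_rot: [3.141, -0.001, 0.267]
wrist_force: [-0.2, 0.2, -1.8]
gripper_width: 0.179
clock: 18.15
eef_pos: [0.6588, -0.1187, 0.5392]
ee_rot: [3.14, -0.003, 0.267]
wrist_force: [0.4, -0.5, -2.0]
gripper_width: 0.175
[ 0.6595 -0.1188  0.3672] [ 3.1397 -0.0035  0.2668] 18.15 [ 0.4218 -0.5106 -1.9748] 15.922701203613126
```

View pics/s20.png

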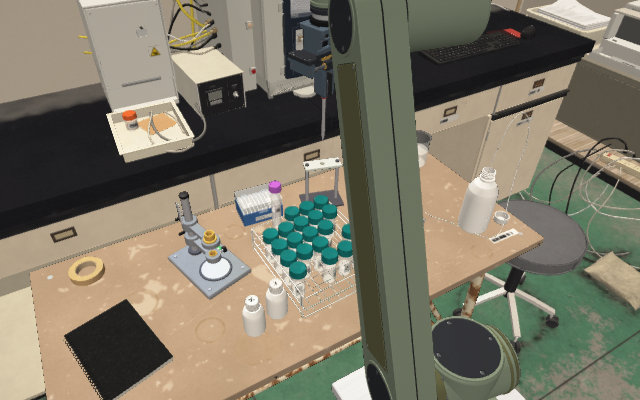

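```bash
python3 -m creep '[{"linear":[-0.05,-1.5,0],"dr":[0,0,0],"fingers":255},{"linear":[-0.1,-3,0],"dr":[0,0,0],"fingers":255},{"linear":[-0.13,-4,0],"dr":[0,0,0],"fingers":255},{"linear":[-0.13,-4,0],"dr":[0,0,0],"fingers":255},{"linear":[-0.13,-4,0],"dr":[0,0,0],"fingers":255}]' 40
python3 -m creep '[{"linear":[-0.13,-4,0],"dr":[0,0,0],"fingers":255},{"linear":[-0.13,-4,0],"dr":[0,0,0],"fingers":255},{"linear":[-0.13,-4,0],"dr":[0,0,0],"fingers":255},{"linear":[-0.13,-4,0],"dr":[0,0,0],"fingers":255},{"linear":[-0.13,-3.5,0],"dr":[0,0,0],"fingers":255}]'
python3 -m creep '[{"linear":[-0.13,-2.2,0],"dr":[0,0,0],"fingers":255},{"linear":[-0.1,-1.24,0],"dr":[0,0,0],"fingers":255},{"linear":[0,0,0],"dr":[0,0,0],"fingers":255},{"linear":[0,0,0],"dr":[0,0,0],"fingers":255},{"linear":[0,0,0],"dr":[0,0,0],"fingers":255}]'
python3 -m creep '[{"linear":[0,0,0],"dr":[0,0,0],"fingers":255},{"linear":[0,0,0],"dr":[0,0,0],"fingers":255},{"linear":[0,0,0],"dr":[0,0,0],"fingers":255},{"linear":[0,0,0],"dr":[0,0,0],"fingers":255},{"linear":[0,0,0],"dr":[0,0,0],"fingers":255}]'
python3 - <<'E'
from h import *
np.set_printoptions(precision=4,suppress=True)
c=grab("wrist","w21.png"); s=state(); crop(c,220,80,420,230,"w21c.png",4)
print(tip(s)[0],s["ee_rot"],s["clock"],s["wrist_force"],s["gripper_width"]*91)
st,e=brass(c,230);print(st,e,atz(c,*e[0],.124))
c=grab("scene"); crop(c,150,80,280,280,"s21.png",3)
E
```

```text
clock: 18.7
eef_pos: [0.6092, 0.0411, 0.5356]
ee_rot: [-3.14, 0.003, 0.267]
wrist_force: [0.8, 0.4, -1.4]
gripper_width: 0.176
clock: 19.2
eef_pos: [0.5509, 0.2278, 0.5358]
ee_rot: [-3.141, 0.003, 0.268]
wrist_force: [0.2, 0.1, -2.6]
gripper_width: 0.173
clock: 19.7
eef_pos: [0.5417, 0.257, 0.5368]
ee_rot: [3.141, 0.0, 0.265]
wrist_force: [0.3, 0.7, -1.6]
gripper_width: 0.176
clock: 20.2
eef_pos: [0.5414, 0.2578, 0.537]
ee_rot: [3.141, -0.0, 0.267]
wrist_force: [0.5, 0.2, -1.8]
gripper_width: 0.177
[0.5414 0.2579 0.365 ] [ 3.1415 -0.      0.2667] 20.25 [-1.361  -0.217  -2.6393] 15.85755460780304
[116   0  60  26 820] ((144.5321502685547, -7.293245315551758), (59.04195022583008, 66.56060028076172), 148.59579467773438) [0.6814 0.4843 0.124 ]
```

View pics/w21c.png

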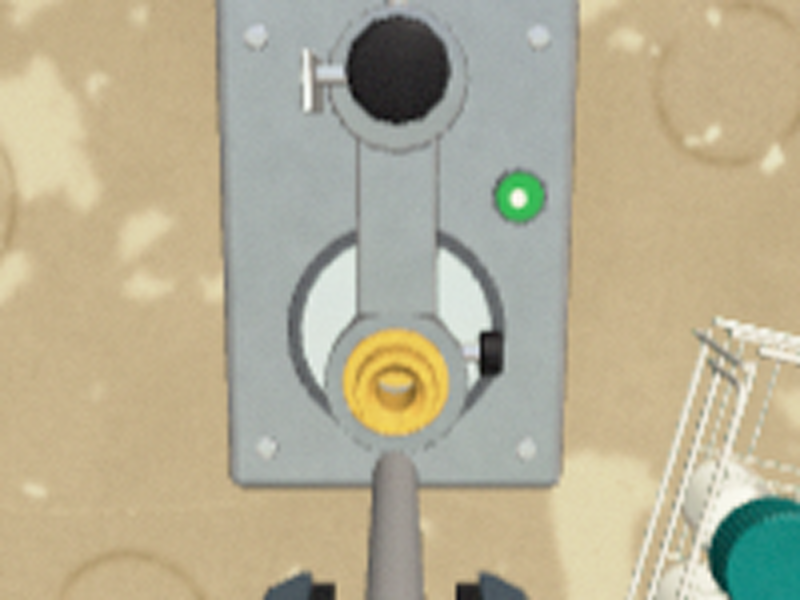

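View pics/s21.png

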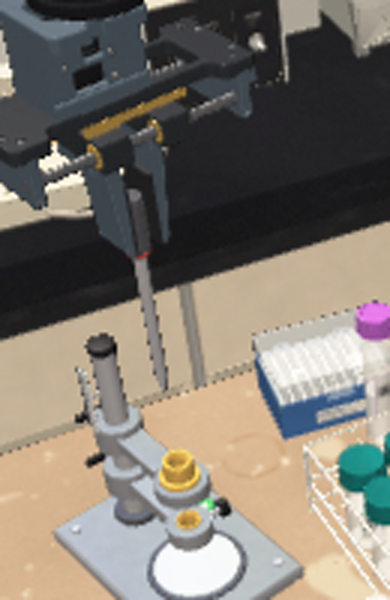

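Run:
```python
from h import *
np.set_printoptions(precision=4,suppress=True)
c=camera("wrist"); s=state(); t,R=tip(s); sc=camera("scene")
crop(c,270,180,370,270,"w22c.png",8)
for z in (.327,.311,.281,.201): 
    P=s["eef_pos"]+R@[0,0,z]; print(z,proj(c,P),(proj(c,P)-[270,180]+.5)*8-.5, proj(sc,P))
im=c["pixels"].astype(int)
m=(im[...,0]-im[...,2]>70)&(im[...,0]>100); m[200:]=0; m[:, :250]=0; m[:,400:]=0
ys,xs=np.where(m); e=cv2.fitEllipse(cv2.convexHull(np.stack([xs,ys],1).astype(np.float32)))
p=atz(c,*e[0],.124); print(e,p,R.T@(p-t))
crop(sc,190,180,220,215,"s22c.png",15)
print("s22 tip pred",(proj(sc,s["eef_pos"]+R@[0,0,.327])-[190,180]+.5)*15)
```

```text
0.327 [[318.6704 193.2041]] [[392.8633 109.1327]] [[204.5562 209.6945]]
0.311 [[318.7043 197.4864]] [[393.1343 143.3913]] [[203.5428 204.2212]]
0.281 [[318.7781 206.8161]] [[393.7248 218.029 ]] [[201.587  193.6585]]
0.201 [[319.081  245.1079]] [[396.1482 524.3634]] [[195.9869 163.4146]]
((318.5431823730469, 175.05616760253906), (26.28121566772461, 26.374019622802734), 44.885520935058594) [0.5423 0.2582 0.124 ] [0.0009 0.     0.241 ]
s22 tip pred [[225.8433 452.9172]]
```

View pics/w22c.png

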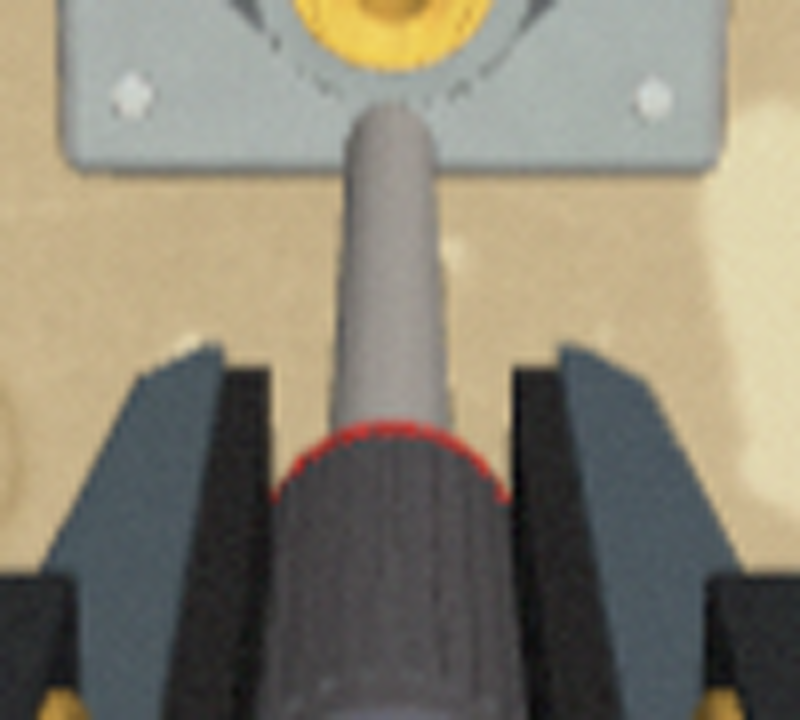

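View pics/s22c.png

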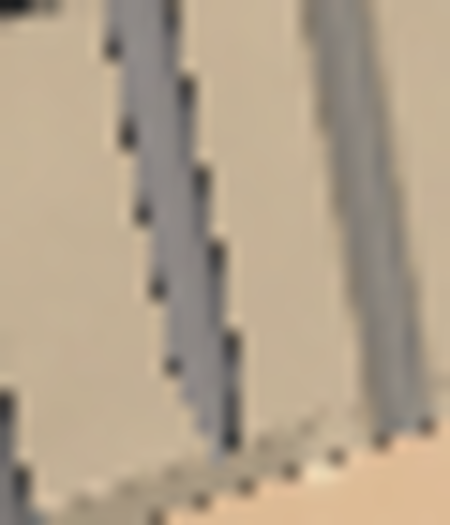

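```bash
python3 -m creep '[{"linear":[0.065,0,0],"dr":[0,0,0],"fingers":255},{"linear":[0,0,1],"dr":[0,0,0],"fingers":255},{"linear":[0,0,2],"dr":[0,0,0],"fingers":255},{"linear":[0,0,1.8],"dr":[0,0,0],"fingers":255},{"linear":[0,0,1],"dr":[0,0,0],"fingers":255}]' 40
python3 -m creep '[{"linear":[0,0,0.3],"dr":[0,0,0],"fingers":255},{"linear":[0,0,0],"dr":[0,0,0],"fingers":255},{"linear":[0,0,0],"dr":[0,0,0],"fingers":255},{"linear":[0,0,0],"dr":[0,0,0],"fingers":255},{"linear":[0,0,0],"dr":[0,0,0],"fingers":255}]'
python3 -m creep '[{"linear":[0,0,0],"dr":[0,0,0],"fingers":255},{"linear":[0,0,0],"dr":[0,0,0],"fingers":255},{"linear":[0,0,0],"dr":[0,0,0],"fingers":255},{"linear":[0,0,0],"dr":[0,0,0],"fingers":255}]'
python3 - <<'E'
from h import *
np.set_printoptions(precision=4,suppress=True)
c=grab("wrist","w23.png"); s=state(); crop(c,260,140,380,240,"w23c.png",6)
print(tip(s)[0],s["ee_rot"],s["clock"],s["wrist_force"],s["gripper_width"]*91)
c=grab("scene"); crop(c,180,190,240,250,"s23.png",10)
E
```

```text
clock: 20.9
eef_pos: [0.5417, 0.258, 0.4766]
ee_rot: [3.141, 0.003, 0.267]
wrist_force: [-0.2, -0.8, -1.3]
gripper_width: 0.179
clock: 21.4
eef_pos: [0.542, 0.2581, 0.4767]
ee_rot: [-3.141, -0.001, 0.267]
wrist_force: [1.1, -0.4, -1.8]
gripper_width: 0.172
clock: 21.8
eef_pos: [0.542, 0.2581, 0.476]
ee_rot: [3.141, -0.0, 0.267]
wrist_force: [0.6, -0.1, -1.5]
gripper_width: 0.176
[0.542  0.2581 0.304 ] [3.1415 0.     0.2668] 21.85 [-0.3281 -0.1811 -2.0194] 15.96378602177303
```

View pics/w23c.png

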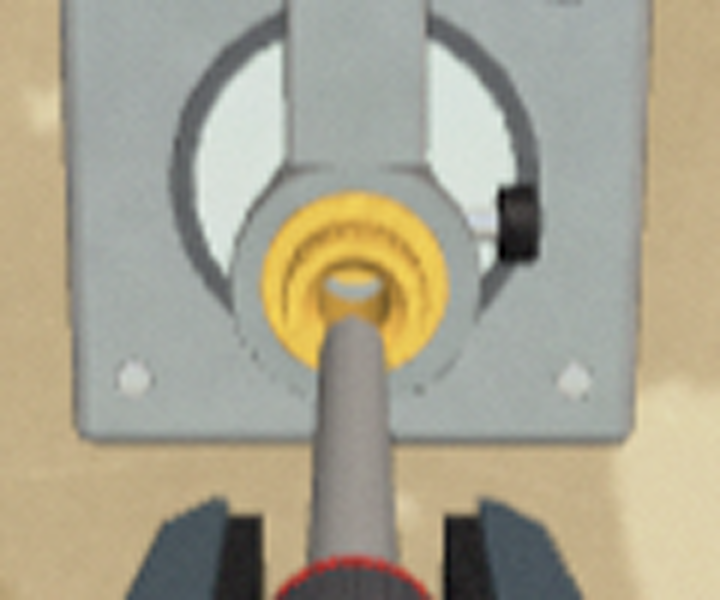

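View pics/s23.png

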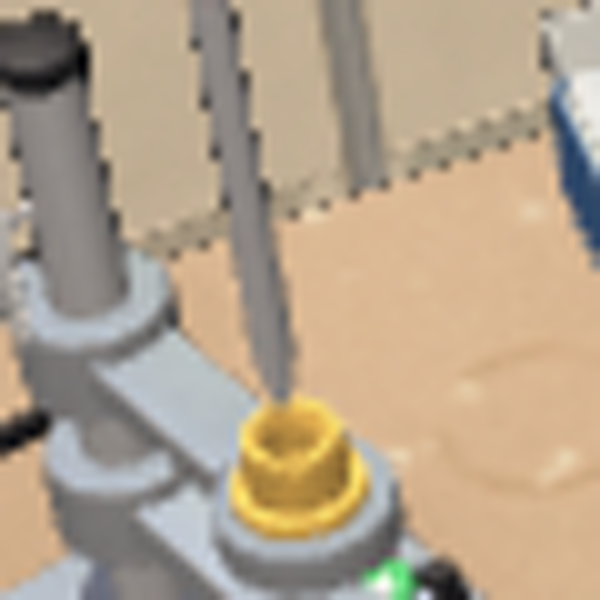

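```bash
python3 -m creep '[{"linear":[0,0,0.5],"dr":[0,0,0],"fingers":255},{"linear":[0,0,0.7],"dr":[0,0,0],"fingers":255},{"linear":[0,0,0.7],"dr":[0,0,0],"fingers":255},{"linear":[0,0,0.7],"dr":[0,0,0],"fingers":255},{"linear":[0,0,0.7],"dr":[0,0,0],"fingers":255}]' 40
python3 -m creep '[{"linear":[0,0,0.7],"dr":[0,0,0],"fingers":255},{"linear":[0,0,0.7],"dr":[0,0,0],"fingers":255},{"linear":[0,0,0.7],"dr":[0,0,0],"fingers":255},{"linear":[0,0,0.4],"dr":[0,0,0],"fingers":255},{"linear":[0,0,0],"dr":[0,0,0],"fingers":255}]'
python3 -m creep '[{"linear":[0,0,0],"dr":[0,0,0],"fingers":255},{"linear":[0,0,0],"dr":[0,0,0],"fingers":255}]'
python3 - <<'E'
from h import *
np.set_printoptions(precision=4,suppress=True)
s=state(); print(tip(s)[0],s["ee_rot"],s["clock"],s["wrist_force"],s["moment"])
c=grab("scene"); crop(c,180,190,250,270,"s24.png",8)
E
```

```text
clock: 22.4
eef_pos: [0.5419, 0.2581, 0.4421]
ee_rot: [3.141, 0.001, 0.267]
wrist_force: [-0.3, 0.0, -1.9]
gripper_width: 0.175
clock: 22.9
eef_pos: [0.5419, 0.2581, 0.4172]
ee_rot: [3.141, 0.001, 0.267]
wrist_force: [0.6, -0.3, -1.5]
gripper_width: 0.177
clock: 23.1
eef_pos: [0.5421, 0.2582, 0.4184]
ee_rot: [-3.142, -0.001, 0.267]
wrist_force: [0.3, -0.1, -0.9]
gripper_width: 0.176
[0.5422 0.2582 0.2464] [-3.1415 -0.0009  0.2668] 23.1 [ 0.3309 -0.0823 -0.9078] [ 0.0279 -0.0295 -0.0157]
```

View pics/s24.png

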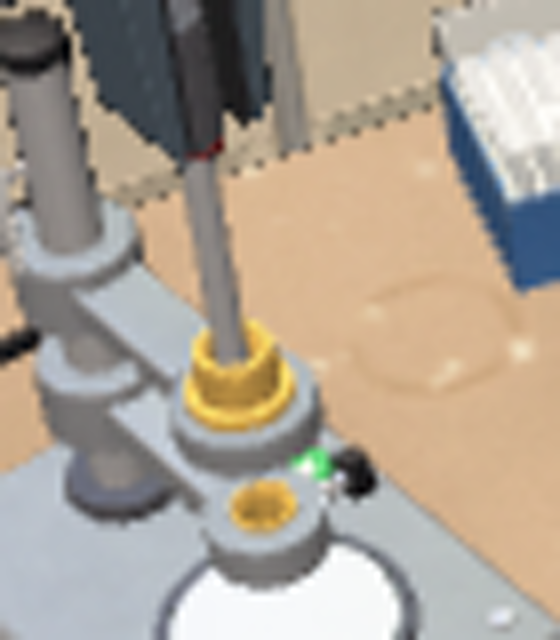

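```bash
python3 -m creep '[{"linear":[0,0,0.4],"dr":[0,0,0],"fingers":255},{"linear":[0,0,0.6],"dr":[0,0,0],"fingers":255},{"linear":[0,0,0.6],"dr":[0,0,0],"fingers":255},{"linear":[0,0,0.6],"dr":[0,0,0],"fingers":255},{"linear":[0,0,0.4],"dr":[0,0,0],"fingers":255}]' 40
python3 -m creep '[{"linear":[0,0,0.2],"dr":[0,0,0],"fingers":255},{"linear":[0,0,0],"dr":[0,0,0],"fingers":255},{"linear":[0,0,0],"dr":[0,0,0],"fingers":255},{"linear":[0,0,0],"dr":[0,0,0],"fingers":255}]'
python3 - <<'E'
from h import *
np.set_printoptions(precision=4,suppress=True)
s=state(); print(tip(s)[0],s["ee_rot"],s["clock"],s["wrist_force"],s["moment"])
c=grab("scene"); crop(c,180,190,250,270,"s25.png",8)
E
```

```text
clock: 23.65
eef_pos: [0.5419, 0.2581, 0.391]
ee_rot: [3.141, 0.001, 0.267]
wrist_force: [0.3, 0.2, -1.7]
gripper_width: 0.176
clock: 24.05
eef_pos: [0.542, 0.2582, 0.3904]
ee_rot: [-3.142, -0.001, 0.267]
wrist_force: [-0.9, 0.5, -2.1]
gripper_width: 0.179
[0.5421 0.2582 0.2184] [-3.1416 -0.0007  0.2668] 24.05 [-0.9183  0.5369 -2.0508] [ 0.0363 -0.0065  0.0342]
```

View pics/s25.png

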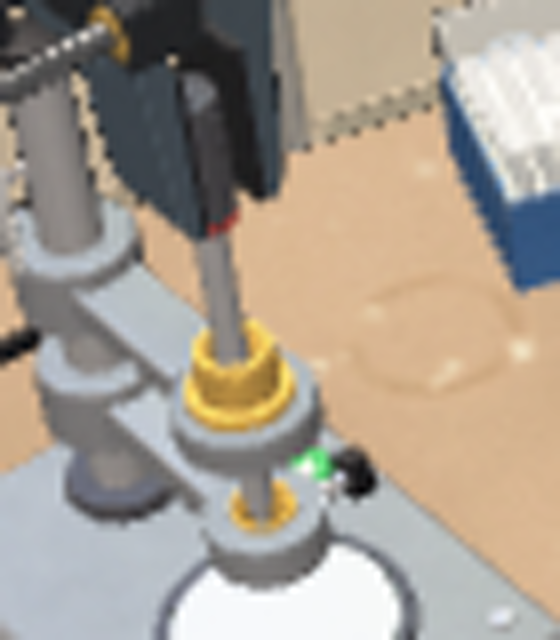

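```bash
python3 -m creep '[{"linear":[0,0,0.3],"dr":[0,0,0],"fingers":255},{"linear":[0,0,0.5],"dr":[0,0,0],"fingers":255},{"linear":[0,0,0.5],"dr":[0,0,0],"fingers":255},{"linear":[0,0,0.5],"dr":[0,0,0],"fingers":255},{"linear":[0,0,0.4],"dr":[0,0,0],"fingers":255}]' 40
python3 -m creep '[{"linear":[0,0,0.3],"dr":[0,0,0],"fingers":255},{"linear":[0,0,0.3],"dr":[0,0,0],"fingers":255},{"linear":[0,0,0.1],"dr":[0,0,0],"fingers":255},{"linear":[0,0,0],"dr":[0,0,0],"fingers":255},{"linear":[0,0,0],"dr":[0,0,0],"fingers":255}]'
python3 -m creep '[{"linear":[0,0,0],"dr":[0,0,0],"fingers":255},{"linear":[0,0,0],"dr":[0,0,0],"fingers":255},{"linear":[0,0,0],"dr":[0,0,0],"fingers":255},{"linear":[0,0,0],"dr":[0,0,0],"fingers":255},{"linear":[0,0,0],"dr":[0,0,0],"fingers":255}]'
python3 - <<'E'
from h import *
np.set_printoptions(precision=4,suppress=True)
s=state(); print(tip(s)[0],s["ee_rot"],s["clock"],s["wrist_force"],s["moment"])
c=grab("scene","s26f.png"); crop(c,180,190,250,290,"s26.png",6)
# red band foot: rod z .126 -> expect world .158
P=[.542,.2582,.158]; print((proj(c,P)-[180,190]+.5)*6, (proj(c,[.542,.2582,.032])-[180,190]+.5)*6)
grab("wrist","w26.png")
E
```

```text
clock: 24.6
eef_pos: [0.5419, 0.2581, 0.3673]
ee_rot: [3.141, 0.001, 0.267]
wrist_force: [-0.3, -0.5, -1.8]
gripper_width: 0.176
clock: 25.1
eef_pos: [0.542, 0.2581, 0.3612]
ee_rot: [3.142, -0.0, 0.267]
wrist_force: [1.0, -0.0, -2.3]
gripper_width: 0.177
clock: 25.6
eef_pos: [0.542, 0.2581, 0.3611]
ee_rot: [3.142, -0.0, 0.267]
wrist_force: [-0.1, 0.2, -1.0]
gripper_width: 0.181
[0.542  0.2581 0.1891] [ 3.1415 -0.0002  0.2668] 25.6 [-0.1126  0.2034 -0.9791] [0.0122 0.0248 0.0522]
[[168.1304 222.7937]] [[209.5766 446.2912]]
```

View pics/s26.png

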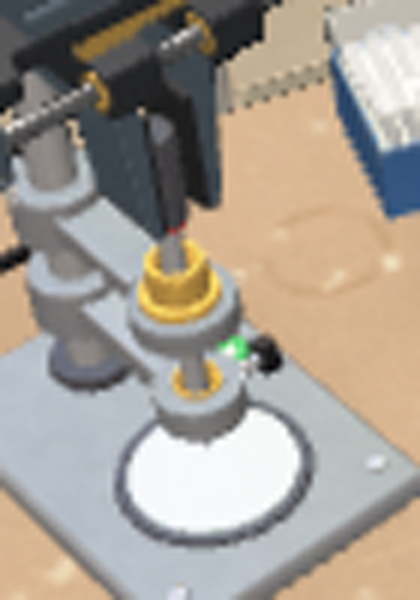

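View pics/s26f.png

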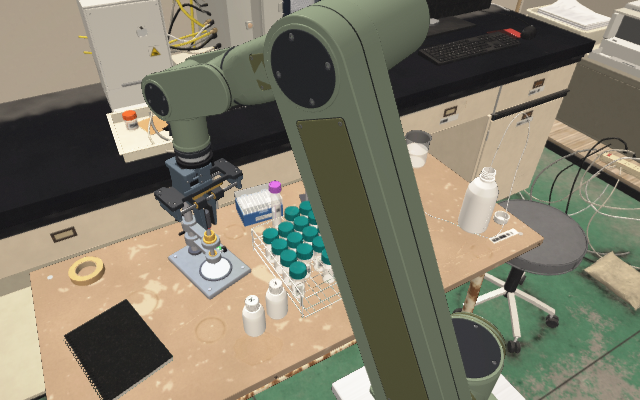

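View pics/w26.png

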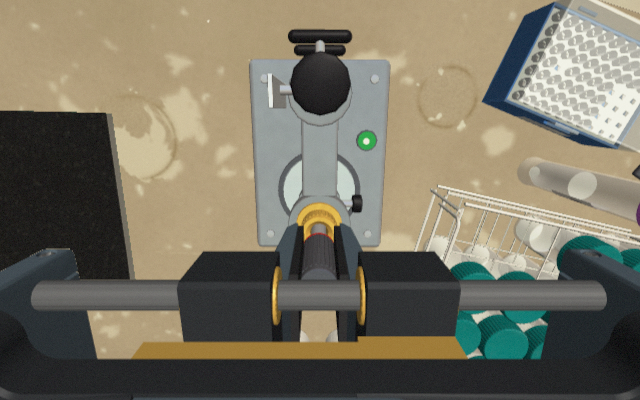

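```bash
python3 -m creep '[{"linear":[0,0,0.1],"dr":[0,0,0],"fingers":255},{"linear":[0,0,0.1],"dr":[0,0,0],"fingers":255},{"linear":[0,0,0],"dr":[0,0,0],"fingers":255},{"linear":[0,0,0],"dr":[0,0,0],"fingers":255},{"linear":[0,0,0],"dr":[0,0,0],"fingers":255}]' 40
python3 - <<'E'
from h import *
np.set_printoptions(precision=4,suppress=True)
s=state(); t,R=tip(s); print(t,"point",t[2]-.155,s["clock"],s["wrist_force"])
a=np.linspace(0,2*np.pi,100)
for n,x0,y0,x1,y1,k in [("wrist",270,190,370,270,8),("scene",190,200,240,250,12)]:
    c=camera(n); im=cv2.resize(c["pixels"][y0:y1,x0:x1,::-1],None,fx=k,fy=k,interpolation=cv2.INTER_CUBIC)
    for r,z,col in [(.009,t[2]-.029,(255,0,0)),(.016,.124,(0,255,0)),(.012,.1395,(0,255,0))]:
        P=np.stack([t[0]+r*np.cos(a),t[1]+r*np.sin(a),np.full(100,z)],1)
        cv2.polylines(im,[((proj(c,P)-[x0,y0]+.5)*k-.5).astype(np.int32).reshape(-1,1,2)],True,col,1)
    cv2.imwrite(f"pics/{n}27.png",im)
E
```

```text
clock: 26.2
eef_pos: [0.542, 0.2581, 0.359]
ee_rot: [3.142, 0.0, 0.267]
wrist_force: [-0.6, 0.2, -1.9]
gripper_width: 0.175
[0.542  0.2581 0.187 ] point 0.03195006014180152 26.2 [-0.6215  0.1505 -1.9015]
```

View pics/wrist27.png

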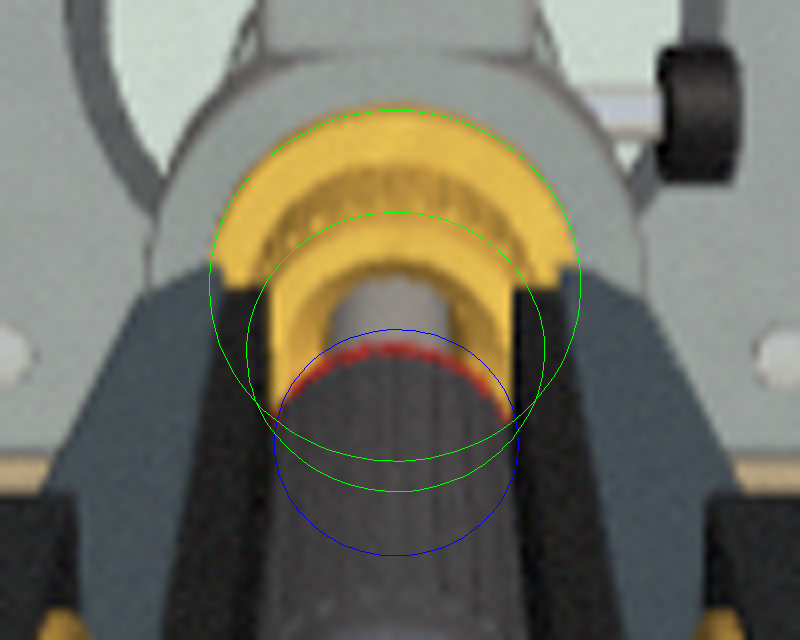

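View pics/scene27.png

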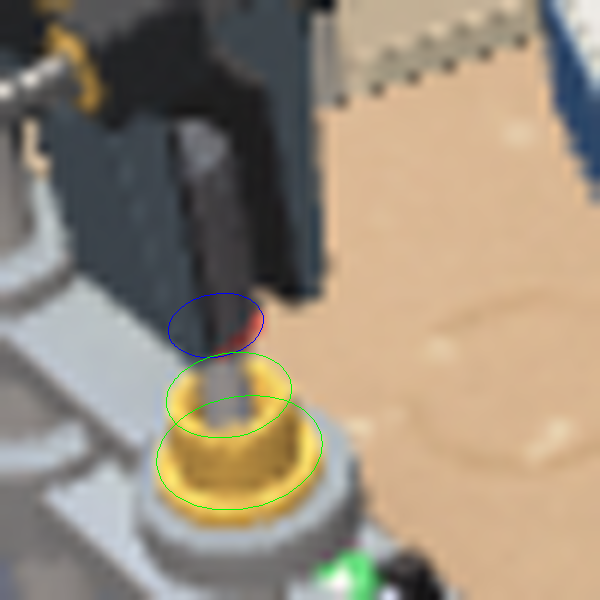

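Run:
```python
from h import *
s=state(); t,R=tip(s); a=np.linspace(0,2*np.pi,100)
x0,y0,x1,y1,k=196,204,226,246,14
c=camera("scene"); im=cv2.resize(c["pixels"][y0:y1,x0:x1,::-1],None,fx=k,fy=k,interpolation=cv2.INTER_CUBIC)
# local bias from flange: shift applied du,dv
for du,dv in [(0,1.1)]:
  for r,z,col in [(.009,.158,(255,0,0)),(.009,.204,(255,0,0)),(.016,.124,(0,255,0)),(.016,.120,(0,255,0)),(.012,.1395,(0,255,0)),(.022,.120,(255,0,255))]:
    P=np.stack([t[0]+r*np.cos(a),t[1]+r*np.sin(a),np.full(100,z)],1)
    cv2.polylines(im,[((proj(c,P)+[du,dv]-[x0,y0]+.5)*k-.5).astype(np.int32).reshape(-1,1,2)],True,col,1)
cv2.imwrite("pics/s28.png",im)
```

```text
(no output)
```

View pics/s28.png

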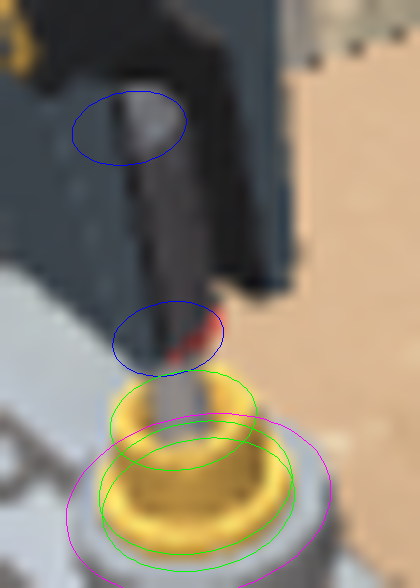

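```bash
python3 -m creep '[{"linear":[0,0,0.1],"dr":[0,0,0],"fingers":255},{"linear":[0,0,0],"dr":[0,0,0],"fingers":255},{"linear":[0,0,0],"dr":[0,0,0],"fingers":255},{"linear":[0,0,0],"dr":[0,0,0],"fingers":255},{"linear":[0,0,0],"dr":[0,0,0],"fingers":255}]' 40
python3 - <<'E'
from h import *
from bench import finish_job
s=state(); t,R=tip(s); print(t,"point",t[2]-.155,s["clock"],s["wrist_force"],s["gripper_width"]*91)
print(finish_job())
E
```

```text
clock: 26.85
eef_pos: [0.542, 0.2581, 0.358]
ee_rot: [3.141, 0.0, 0.267]
wrist_force: [-0.8, -0.0, -1.5]
gripper_width: 0.174
[0.54197901 0.25809553 0.18599657] point 0.030996571495929187 26.85 [-0.81228346 -0.02945306 -1.47631645] 15.799703564695148
the job is handed in; nothing more can be done
None
```

The bush is seated in the upper arm and released. The steel rod runs down through both guides and is still held by its head. I handed the job in at 26.9 s.

- **Bush:** contact came at a TCP height of 315.8 mm against 315.7 mm expected, and the pictures after release show the flange flat on the arm.
- **Rod height:** from the TCP the point is 9 mm above the glass. The wrist and scene overlays both suggested the rod sits about 1–2 mm higher in the fingers than I assumed, so the true gap is probably 9–11 mm.
- **Forces:** threading showed only the rod's own weight, about 1–2 N with nothing touching, so neither the guides nor the glass pushed back. The highest reading was 6.4 N, when seating the bush.
- **Other things:** the two green rods stood on their points in the first pictures and were lying on the bench by about 2 s, while the gripper was well above them. The pictures during the job showed the bottles, jar and beaker standing. In the last scene picture the arm hid the jar and part of the beaker area, so I did not check those two at the very end.

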